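Unstack the tea-for-one set ready for the kettle

ROBOT

A 7-joint arm with a two-finger parallel gripper is mounted at the origin on a cart in front of the work surface, level with it; the furniture and walls round the work are solid. World frame = base frame: x ahead of the robot, y to its left, z up, the work surface at z = 0. Lengths are in m, angles in rad, forces in N, time in s.
With the tool pointing down it reaches from about 0.4 to 0.85 m from the base axis. Payload 4.5 kg.
Tool frame: the origin (TCP) lies on the centre line of the jaws, within the pads' length; the fingertips stand 11 mm ahead of it and the grasp point (between the pads) lies 8 mm behind it; z points along the fingers, x is the direction in which the jaws open and shut, and the axes are right-handed (so a half turn about z gives the same grasp; the last joint's range is limited). The gripper opens to 88 mm and grips with 3 to 60 N. Pads are 18 mm wide; open, the fingers measure 123 mm over their backs; the gripper's body (75 mm by 187 mm) begins 45 mm behind the grasp point.
Start: joints at [-1.24, 0.689, -0.195, 1.565, 0.157, 0.902, -0.215], TCP at [0.183, 0.598, 0.25] pointing down, gripper open.
Joint ranges: [-3.01, 3.01], [-0.46, 2.08], [-1.47, 1.51], [0.13, 2.56], [-1, 4.14], [0.04, 2.09], [-2.66, 2.66]. Speed limits (rad/s): [2.57, 2.57, 3.14, 3.14, 3.14, 3.14, 3.14].

INTERFACE

Orientations are given as a unit quaternion [x, y, z, w].
In Python, from plant import r, vision, order, nets gives the robot as it stands.
- The arm moves only by the tool send_rows, never from a script. Its argument "series" is a list of rows, each an object with "delta_pos": the shift along the tool's x, y, z in cm, a list of three; "turn": the turn about the tool's z in degrees; "jaw": the closure, from 0 (fully open) to 1 (shut). In form: [{"delta_pos": [x, y, z], "turn": turn, "jaw": jaw}, ...]. A call has 1 to 8 rows; each row is the pose to reach, as a shift and turn from the pose commanded when the call began, along the tool's axes at that moment; what a row does not reach only later rows make up. A row lasts 1/12 s, in which the tool goes at most 41.7 mm and 7.16 degrees, less where a joint would pass 70% of its speed; a pose out of reach is approached as far as the arm can. A call with a gripper value outside its range is refused whole. The fingers move at their own pace and stop on an object; "force" is the grip in N (left out, the last holds). Time passes only in rows, so rows that repeat a pose let the fingers close. It gives the time, the measured TCP pose, the force and the opening at its end, in the units of the state.
- r.get_state(): the state, without advancing time (a new reading comes with each control period).
- vision.snapshot(name): name is "scene" or "top" or "wrist"; returns the picture (420x560x3 uint8, blue, green, red); there is no depth.
- vision.camera_params(name): a dict with "intrinsics" (3x3 intrinsics, pixels), "extrinsics" (4x4, takes a point from world to camera coordinates). Camera axes: x right, y down, z forward; pixel columns grow to the right and rows downward; lengths in m; the calibration is good to about 2 mm. A picture is of the moment at which its call begins: read the wrist's pose just before it. camera_params takes no time and is no camera call; for the wrist camera it gives the pose at the moment of the call.
- order.finish_job(): hands the job in, once; it reports no verdict.
Trained networks look in the newest picture that a camera, given by its name, has taken for a name from the list of things; names that differ only in an ending like _2 or _b are one class to them, and where a whole thing is asked for, a point or a joint stands for the part that bears it (a point fixed in the world has none). Each returns a list of dicts, best first, with "score" (0 to 1); they miss things now and then, are a little off and sometimes report something else, mostly with a low value. They report only what shows in the picture. A call takes as long as a camera call.
- nets.boxes_of(camera, label): "location" ([row, column] as shares, 0 to 1, of the picture: columns of its width, rows of its height, amid what is visible of it).
- nets.trace(camera, label): "region" (420x560 bool, what is visible of it) and "location" ([row, column] as shares, 0 to 1, of the picture: columns of its width, rows of its height, amid what is visible of it).
The state is a dict: "clock": time; "q": joint angles; "qd": joint speeds; "joint_torque": joint torques, N m; "tool_pos": TCP position; "eef_rot": TCP orientation; "contact_force": force on the tool from outside, world axes, zero at the start; "moment": the same for the moment, N m; "opening": opening from 0.0 (shut) to 1.0 (fully open).
Only numpy, scipy, OpenCV 4.12 (cv2) and the standard library are available. Lean on these libraries where they do the work, as an engineer would, in place of code of your own. Each camera call takes 0.05 s, during which the arm holds its last target.

TASK

Get the stacked tea set ready for brewing: lay the pot's lid, knob up, in the small dark dish, stand the teapot in the middle of the cork trivet and the blue cup in the well of its blue saucer, and hang the steel infuser in the teapot's open neck so that the kettle can be poured through it. Set every piece down gently and keep it upright all the way; leave the jam jar and the white mug where they are.

Things in the scene. Friction and masses are not known exactly. Their poses are not given: they have to be found in the camera images.
- cup: wide thick-walled blue cup, bottom of the stack: rim 116 mm across, 66 mm high, foot 56 mm across. Near the rim the wall is upright and 8 mm thick (radius 50 to 58 mm): pinch it from above, one finger inside. Loop handle reaches 88 mm from the axis on the +y side, 20 to 60 mm up. Origin: centre of the underside, z up. About 0.25 kg
- pot: white teapot, 98 mm high, belly 110 mm across; on top an upright neck 60 mm across outside, 46 inside, from 72 to 98 mm up: grip across it from above. Starts on the cup, origin 56 mm above the cup's, its 10 mm deep, 90 mm wide foot in the cup's mouth. Spout 88 mm out on +x, 81 mm up; loop handle 88 mm out on -x. Origin: centre of the underside, z up. About 0.38 kg
- lid: round blue lid, 58 mm across, light wooden knob, on the pot's neck at the start (origin then 91 mm above the pot's). Origin: centre of the underside of its spigot, which is 34 to 40 mm across and 7 mm deep; flange 7 to 13 mm up; knob 20 mm across, grip it from 20 to 36 mm up, top at 36 mm. z up. 0.07 kg
- infuser: steel brewing basket, stands upright, 66 mm high: tapered sieve, 30 mm across at the bottom, 38 under the flange; flange 58 mm across, 42 to 46 mm up; above it a black rubber collar 44 mm across, 46 to 66 mm up, open at the top: grip across it from above. In the pot the flange hangs on the neck's top, origin 56 mm above the pot's. Origin: centre of the underside, z up. 0.06 kg
- saucer: round blue saucer, 148 mm across, rim 19 mm high, does not slide; in its middle a flat well 76 mm across whose floor is 4.5 mm above the worktop, edged by a step 3 mm high, that takes the cup's foot. Origin: centre of the underside
- trivet: round brown cork trivet with turned grooves, flat, 130 mm across, 10 mm thick, does not slide. Origin: centre of the underside, so its top is at 10 mm
- dish: small round dark grey dish, 96 mm across, rim 14 mm high, does not slide; flat inner floor 76 mm across, 4 mm above the worktop. Origin: centre of the underside
- jam_jar: jar of strawberry jam with a pale lid, 62 mm across, 99 mm high, standing behind the work; to be left alone. Origin: centre of the underside
- white_mug: plain white mug, 82 mm across, 92 mm high, standing behind the work; to be left alone. Origin: under its middle (16 mm from the axis of the bowl, towards the handle)

How it is judged:
At the end, for the whole second after the job is handed in: Cup's foot in the saucer's well (axes within 12 mm), pot on the trivet (18 mm), infuser hanging by its flange in the pot's neck (8 mm), lid knob up in the dish (20 mm), all upright, at rest and let go; jam jar and white mug moved less than 30 mm (horizontal distance between cup and saucer below 0.012 m and z of cup in the frame of saucer between 0.0025 and 0.0065 m and angle between each of cup, pot, infuser, lid's own z axis and vertical below 0.12 rad and horizontal distance between pot and trivet below 0.018 m and z of pot in the frame of trivet between 0.006 and 0.014 m and horizontal distance between infuser and pot below 0.008 m and z of infuser in the frame of pot between 0.052 and 0.06 m and horizontal distance between lid and dish below 0.02 m and z of lid in the frame of dish between 0 and 0.008 m and linear speed of each of cup, pot, lid, infuser below 0.02 m/s and distance of each of jam_jar, white_mug from where it was at the start of the episode below 0.03 m); the robot touches nothing.
It fails at once if a piece of the tea set is tipped by more than 35 degrees (angle between any of cup, pot, lid, infuser's own z axis and vertical above 0.61 rad).
It fails at once if a piece is dropped (falls freely, faster than 0.6 m/s, from about 2 cm or more) ((linear speed of cup above 0.6 m/s and contact force between cup and the fingers below 0.2 N) or (linear speed of pot above 0.6 m/s and contact force between pot and the fingers below 0.2 N) or (linear speed of lid above 0.6 m/s and contact force between lid and the fingers below 0.2 N) or (linear speed of infuser above 0.6 m/s and contact force between infuser and the fingers below 0.2 N)).
It fails at once if a piece is pressed or banged down on its place (over 60 N) (contact force between pot and trivet above 60 N or contact force between cup and saucer above 60 N or contact force between lid and dish above 60 N or contact force between infuser and pot above 60 N).
It fails at once if the jam jar or the white mug is disturbed (moved over 30 mm) (distance of any of jam_jar, white_mug from where it was at the start of the episode above 0.03 m).
It also fails if it takes over 128 s, if anything falls off the work surface, if the arm or the gripper's body presses on something with over 40 N, if the wrist force passes 120 N, or if a joint passes its speed limit or range.

## Working session

There is one attempt and no reset: what is moved stays moved. The work goes in short steps, Python scripts to look and compute and a tool call to move; the robot and the scene stay as the last step left them, time stands still between calls to the robot, and variables do not carry over. Pictures are saved under pics/ and viewed, and the job is handed in when it is done.

Besides the shell and the picture viewer there is one more tool, called after "Request:" as name(argument=value, ...) on one line, values as JSON. send_rows: Moves the arm, as the interface text tells. Its arguments: {"type":"object","properties":{"series":{"type":"array"},"force":{"type":"number"}},"required":["series"]}

```bash
ls; mkdir -p pics; python3 - <<'E'
from plant import r, vision, order, nets
import cv2
s=r.get_state(); print({k:(v if not hasattr(v,'round') else v.round(3)) for k,v in s.items()})
for n in ["scene","top","wrist"]:
    im=vision.snapshot(n); cv2.imwrite(f"pics/a_{n}.png",im)
    p=vision.camera_params(n); print(n,p)
E
```

```text
pics
{'clock': 0.0, 'q': array([-1.24 ,  0.69 , -0.195,  1.566,  0.157,  0.902, -0.215]), 'qd': array([ 0.   , -0.001, -0.001,  0.   , -0.002, -0.   ,  0.001]), 'joint_torque': array([-1.0000e-03, -5.2757e+01, -1.2670e+00, -1.5343e+01, -5.3000e-02,
        7.0000e-03,  0.0000e+00]), 'tool_pos': array([0.183, 0.597, 0.249]), 'eef_rot': array([ 0.804,  0.595, -0.001,  0.001]), 'contact_force': array([0.004, 0.95 , 0.322]), 'moment': array([ 0.022, -0.065,  0.025]), 'opening': 1.0008908620890848}
scene {'intrinsics': array([[461.08760482,   0.        , 287.91968598],
       [  0.        , 461.08760482, 210.5779572 ],
       [  0.        ,   0.        ,   1.        ]]), 'extrinsics': array([[ 0.63738695, -0.77051673, -0.00646863, -0.32510978],
       [-0.6066079 , -0.49658628, -0.62082922,  0.38687303],
       [ 0.47514707,  0.39963237, -0.78391915,  1.02523498],
       [ 0.        ,  0.        ,  0.        ,  1.        ]])}
top {'intrinsics': array([[384.44202706,   0.        , 278.73486228],
       [  0.        , 384.44202706, 209.22027025],
       [  0.        ,   0.        ,   1.        ]]), 'extrinsics': array([[ 0.01068771, -0.99986321,  0.01262315, -0.0250453 ],
       [-0.99645426, -0.01170315, -0.0833183 ,  0.5629189 ],
       [ 0.08345464, -0.01168791, -0.99644303,  1.31804535],
       [ 0.        ,  0.        ,  0.        ,  1.        ]])}
wrist {'intrinsics': array([[322.93890684,   0.        , 279.0319523 ],
       [  0.        , 322.93890684, 210.86690232],
       [  0.        ,   0.        ,   1.        ]]), 'extrinsics': array([[ 2.91636774e-01,  9.56528904e-01, -6.69593023e-04,
        -6.24514463e-01],
       [ 9.19004282e-01, -2.80001578e-01,  2.77543233e-01,
        -3.84145373e-02],
       [ 2.65290638e-01, -8.15571719e-02, -9.60712915e-01,
         3.90441500e-01],
       [ 0.00000000e+00,  0.00000000e+00,  0.00000000e+00,
         1.00000000e+00]])}
```

View pics/a_scene.png

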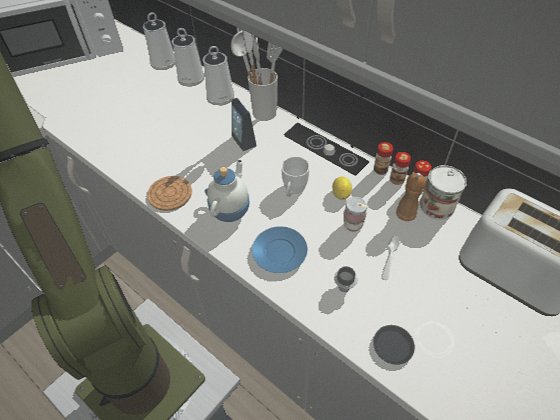

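View pics/a_top.png

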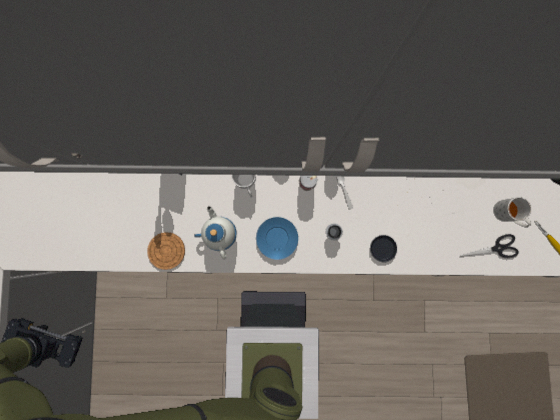

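View pics/a_wrist.png

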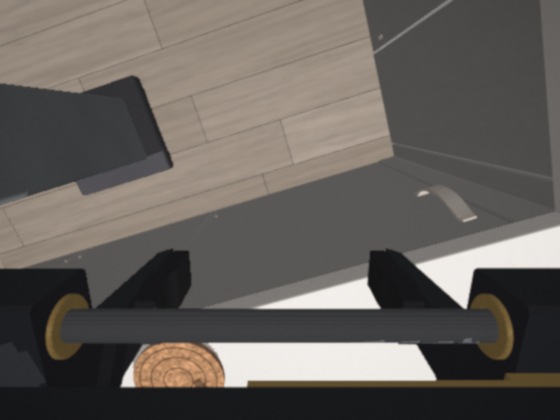

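```bash
cat > h.py <<'E'
from plant import r, vision, order, nets
import cv2, numpy as np
def cam(n):
    p=vision.camera_params(n); return p["intrinsics"],p["extrinsics"]
def proj(n,P,c=None):
    K,E=c or cam(n); P=np.atleast_2d(P); q=P@E[:3,:3].T+E[:3,3]; q=q@K.T; return q[:,:2]/q[:,2:]
def back(n,uv,z,c=None):
    K,E=c or cam(n); uv=np.atleast_2d(uv).astype(float)
    d=np.c_[uv,np.ones(len(uv))]@np.linalg.inv(K).T@E[:3,:3]; o=-E[:3,:3].T@E[:3,3]
    return (o+d*((z-o[2])/d[:,2])[:,None])[:,:2]
def circ(x,y,z,R,n=72):
    t=np.linspace(0,2*np.pi,n); return np.c_[x+R*np.cos(t),y+R*np.sin(t),np.full(n,z)]
E
python3 - <<'E'
from h import *
hz=dict(saucer=(0.019,.074),trivet=(0.010,.065),dish=(0.014,.048),infuser=(.066,.022),lid=(.18,.01),pot=(.1,.05),cup=(.06,.05),jam_jar=(.099,.031),white_mug=(.092,.04))
for n in ["top","scene"]:
    im=vision.snapshot(n); c=cam(n)
    for k,(z,R) in hz.items():
        for d in nets.trace(n,k)[:2]:
            if d["score"]<.3: continue
            m=d["region"].astype(np.uint8); np.save(f"m_{n}_{k}.npy",m) 
            ct=max(cv2.findContours(m,0,1)[0],key=cv2.contourArea)[:,0,:]
            w=back(n,ct,z,c); (cx,cy),rad=cv2.minEnclosingCircle((w*1000).astype(np.float32))
            print(n,k,round(d["score"],2),m.sum(),(np.array(d["location"])*[420,560]).round(1),"mm",round(cx),round(cy),"R",round(rad),R*1000)
E
python3 - <<'E'
import cv2
a=cv2.imread("pics/a_top.png")[165:275,140:400]; cv2.imwrite("pics/a_topz.png",cv2.resize(a,None,fx=3,fy=3,interpolation=2))
a=cv2.imread("pics/a_scene.png")[140:290,140:400]; cv2.imwrite("pics/a_scz.png",cv2.resize(a,None,fx=3,fy=3,interpolation=2))
E
```

```text
top saucer 0.69 1389 [237.7 279.2] mm 463 -12 R 74 74.0
top trivet 0.76 1098 [250.1 164.9] mm 414 374 R 66 65.0
top dish 0.68 541 [248.2 382.2] mm 432 -386 R 47 48.0
top infuser 0.78 223 [233.1 336.9] mm 486 -203 R 28 22.0
top lid 0.76 253 [236.4 215.5] mm 476 181 R 28 10.0
top pot 0.69 707 [232.1 223.8] mm 478 186 R 88 50.0
top cup 0.5 68 [235.9 234.9] mm 454 143 R 31 50.0
top white_mug 0.84 300 [179.3 244.6] mm 644 102 R 45 40.0
top white_mug 0.6 528 [250.1 384. ] mm 432 -362 R 44 40.0
scene saucer 0.75 2045 [247.8 276.9] mm 461 -9 R 75 74.0
scene trivet 0.75 1206 [192.3 169.1] mm 411 374 R 68 65.0
scene dish 0.57 1244 [340.3 392.1] mm 429 -382 R 48 48.0
scene infuser 0.75 468 [278.2 344.9] mm 473 -212 R 36 22.0
scene lid 0.57 295 [177.8 219.9] mm 461 171 R 31 10.0
scene pot 0.6 1263 [193.8 228.9] mm 484 194 R 105 50.0
scene pot 0.57 491 [279.6 344.8] mm 452 -218 R 36 50.0
scene cup 0.71 331 [215.4 230.8] mm 461 157 R 54 50.0
scene jam_jar 0.94 690 [213.9 353.7] mm 626 -127 R 60 31.0
scene jam_jar 0.48 1323 [341. 393.] mm 390 -389 R 45 31.0
scene white_mug 0.85 859 [176.1 292.4] mm 636 88 R 75 40.0
```

View pics/a_topz.png

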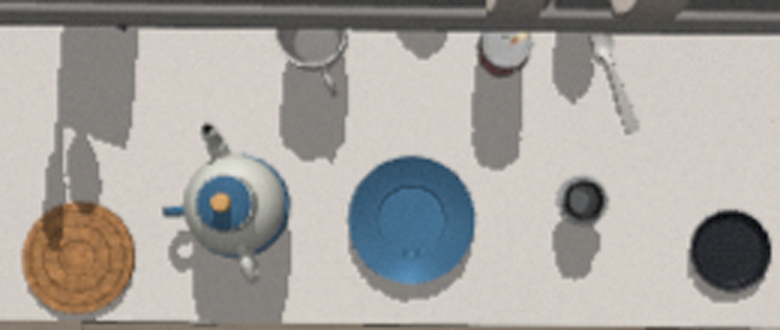

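View pics/a_scz.png

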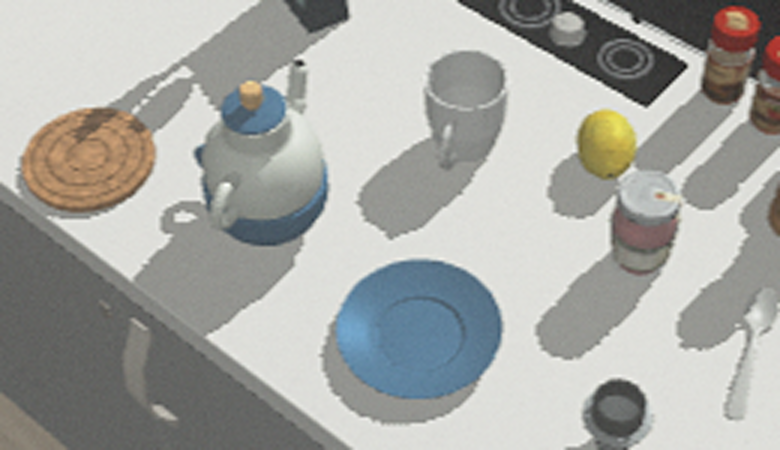

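```bash
cat >> h.py <<'E'
from scipy.optimize import minimize
S=4
def hullmask(c,x,y,rings,off):
    P=np.vstack([circ(x,y,z,R) for z,R in rings]); uv=(proj(None,P,c)-off)*S+(S-1)/2
    m=np.zeros((int(60*S),int(60*S)),np.uint8); h=cv2.convexHull(uv.astype(np.float32)); 
    cv2.fillConvexPoly(m,np.round(h*16).astype(np.int32),1,shift=4); return m>0
def fit(masks,cams,rings,x0):
    ms=[];offs=[]
    for m,c in zip(masks,cams):
        o=np.round(proj(None,[[x0[0],x0[1],rings[0][0]]],c)[0]-30).astype(int)
        sub=m[o[1]:o[1]+60,o[0]:o[0]+60].astype(np.float32)
        ms.append(cv2.resize(sub,None,fx=S,fy=S,interpolation=cv2.INTER_LINEAR)>.5); offs.append(o)
    def f(p):
        return sum(-((a:=hullmask(c,p[0],p[1],rings,o))&m).sum()/(a|m).sum() for m,c,o in zip(ms,cams,offs))
    s=minimize(f,x0,method="Nelder-Mead",options=dict(initial_simplex=[x0,[x0[0]+.008,x0[1]],[x0[0],x0[1]+.008]],xatol=1e-4,fatol=1e-4))
    return s.x,-s.fun/len(ms)
E
cat > m1.py <<'E'
from h import *
C={n:cam(n) for n in("top","scene")}; I={n:cv2.imread(f"pics/a_{n}.png") for n in C}
H={n:cv2.cvtColor(I[n],cv2.COLOR_BGR2HSV) for n in C}
def near(n,m,x,y,z,rad):
    u=proj(n,[[x,y,z]],C[n])[0]; k=np.zeros(m.shape,np.uint8); cv2.circle(k,tuple(int(v) for v in u),rad,1,-1); return m&(k>0)
orange={n:(H[n][...,0]<25)&(H[n][...,1]>80)&(H[n][...,2]>90) for n in C}
blue={n:(H[n][...,0]>95)&(H[n][...,0]<120)&(H[n][...,1]>90) for n in C}
dark={n:(H[n][...,2]<75) for n in C}
def go(name,mm,rings,x0,rad):
    z=rings[0][0]; ms={n:near(n,mm[n],*x0,z,rad) for n in C}
    for s in (["top"],["scene"],["top","scene"]):
        x,q=fit([ms[n] for n in s],[C[n] for n in s],rings,x0); print(name,s,(x*1000).round(1),round(q,3))
go("knob",orange,[(.168,.010),(.183,.010)],[.469,.178],12)
go("saucer",blue,[(.0,.045),(.019,.074)],[.462,-.01],42)
go("trivet",orange,[(.0,.065),(.01,.065)],[.413,.374],42)
go("dish",dark,[(.0,.04),(.014,.048)],[.431,-.384],32)
go("collar",dark,[(.05,.022),(.066,.022)],[.479,-.207],20)
for n in C: print(n,[round(v.sum()) for v in (near(n,dark[n],.479,-.207,.066,20),)])
sp=back("top",[[209.3,208.3]],.137,C["top"]);print("spout",sp); print(back("scene",[[140+299/3,140+66/3]],.137,C["scene"]))
print("cup handle",back("top",[[140+166/3,165+211/3]],.04,C["top"]))
E
python3 m1.py
```

```text
knob ['top'] [476.6 183.5] 0.682
knob ['scene'] [474.7 184.4] 0.638
knob ['top', 'scene'] [475.9 184.2] 0.653
saucer ['top'] [464.5 -13. ] 0.943
saucer ['scene'] [461.2  -9.8] 0.781
saucer ['top', 'scene'] [462.7 -12.1] 0.861
trivet ['top'] [415.4 374. ] 0.943
trivet ['scene'] [414.2 377.9] 0.878
trivet ['top', 'scene'] [414.9 375.2] 0.907
dish ['top'] [ 432.2 -385.2] 0.897
dish ['scene'] [ 430.  -382.2] 0.113
dish ['top', 'scene'] [ 431.2 -384.7] 0.505
collar ['top'] [ 486.1 -207.3] 0.633
collar ['scene'] [ 485.5 -206. ] 0.31
collar ['top', 'scene'] [ 485.6 -206.9] 0.472
top [96]
scene [90]
spout [[0.55401511 0.20395224]]
[[0.55013217 0.20318266]]
cup handle [[0.46887279 0.26561476]]
```

```bash
cat >> h.py <<'E'
from scipy.spatial.transform import Rotation as Ro
def go(x,y,z=None,az=None):
    s=r.get_state(); p=np.array(s["tool_pos"]); R=Ro.from_quat(s["eef_rot"]).as_matrix()
    t=np.array([x,y,p[2] if z is None else z]); d=R.T@(t-p)*100
    a=np.degrees(np.arctan2(R[1,0],R[0,0])); tr=0 if az is None else -((az-a+180)%360-180)
    if az is not None and abs(tr)>90: tr-=180*np.sign(tr)
    print("t",round(s["clock"],2),"at",(p*1000).round(1),"az",round(a,1),"tilt",R[2,2].round(4),"F",np.round(s["contact_force"],1),"op",round(s["opening"]*88,1),"-> delta cm",d.round(2),"turn",round(tr,1))
E
python3 - <<'E'
from h import *
p=r.get_state()["tool_pos"]
for dz in (0,-.011,-.07,-.2): print(proj("wrist",[p+np.array([0,0,dz])]))
go(.476,.184,.27,104.4)
go(.476,.184,.27,14.4)
E
```

```text
[[278.71253245 278.10450788]]
[[278.71641893 267.59971175]]
[[278.73083807 228.62601761]]
[[278.74579193 188.20702144]]
t 1.15 at [182.8 597.7 249.7] az 73.0 tilt -1.0 F [ 0.4 -0.1  0.6] op 87.7 -> delta cm [-30.98  40.14  -2.03] turn -31.4
t 1.15 at [182.8 597.7 249.7] az 73.0 tilt -1.0 F [ 0.4 -0.1  0.6] op 87.7 -> delta cm [-30.98  40.14  -2.03] turn 58.6
```

Request:
send_rows(series=[{"delta_pos": [-1,1.3,-0.2],"turn": -2,"jaw": 0},{"delta_pos": [-2.8,3.6,-0.5],"turn": -4,"jaw": 0},{"delta_pos": [-5,6.5,-0.8],"turn": -7,"jaw": 0},{"delta_pos": [-7.3,9.5,-1],"turn": -10,"jaw": 0},{"delta_pos": [-9.6,12.5,-1.3],"turn": -13,"jaw": 0},{"delta_pos": [-11.9,15.4,-1.6],"turn": -16,"jaw": 0},{"delta_pos": [-14.2,18.4,-2],"turn": -19,"jaw": 0},{"delta_pos": [-16.5,21.4,-2],"turn": -22,"jaw": 0}])

```text
clock: 1.82
tool_pos: [0.3402, 0.3762, 0.2705]
eef_rot: [0.675, 0.738, 0.001, -0.0]
contact_force: [0.8, 1.1, -0.2]
opening: 1.002
```

```bash
python3 - <<'E'
from h import *
go(.476,.184,.27,104.4)
E
```

```text
t 1.82 at [340.2 376.2 270.5] az 95.2 tilt -1.0 F [ 0.8  1.1 -0.2] op 88.2 -> delta cm [-20.36  11.8    0.04] turn -9.2
```

Request:
send_rows(series=[{"delta_pos": [-3,1.7,0],"turn": -2,"jaw": 0},{"delta_pos": [-6,3.5,0],"turn": -4,"jaw": 0},{"delta_pos": [-9,5.2,0],"turn": -6,"jaw": 0},{"delta_pos": [-12.2,7.1,0],"turn": -8,"jaw": 0},{"delta_pos": [-15.4,8.9,0],"turn": -9.2,"jaw": 0},{"delta_pos": [-18,10.4,0],"turn": -9.2,"jaw": 0},{"delta_pos": [-19.6,11.4,0],"turn": -9.2,"jaw": 0},{"delta_pos": [-20.4,11.8,0],"turn": -9.2,"jaw": 0}])

```text
clock: 2.48
tool_pos: [0.4765, 0.181, 0.2696]
eef_rot: [0.616, 0.787, -0.0, 0.001]
contact_force: [0.5, -0.4, 0.3]
opening: 1.003
```

```bash
cat > w.py <<'E'
import sys
from h import *
# usage: w.py name x,y,z,R ...
c=cam("wrist"); im=vision.snapshot("wrist"); cv2.imwrite(f"pics/{sys.argv[1]}_raw.png",im); np.save("wc.npy",np.vstack([c[0],c[1][:3,:3],c[1][:3,3]]))
o=cv2.resize(im,None,fx=1.4,fy=1.4,interpolation=cv2.INTER_CUBIC)
for a in sys.argv[2:]:
    x,y,z,R=map(float,a.split(",")); uv=proj(None,circ(x,y,z,R),c)
    cv2.polylines(o,[np.round((uv+.5)*1.4).astype(int)],True,(0,0,255),1)
cv2.imwrite(f"pics/{sys.argv[1]}.png",o)
E
python3 w.py b .476,.184,.183,.01 .476,.184,.160,.029 .476,.184,.056,.055; python3 -c "
from h import *
go(.476,.184,.27,104.4)"
```

```text
t 2.53 at [476.4 180.8 269.6] az 103.9 tilt -1.0 F [ 1.  -1.3 -0.2] op 88.1 -> delta cm [ 0.32  0.03 -0.04] turn -0.5
```

View pics/b.png

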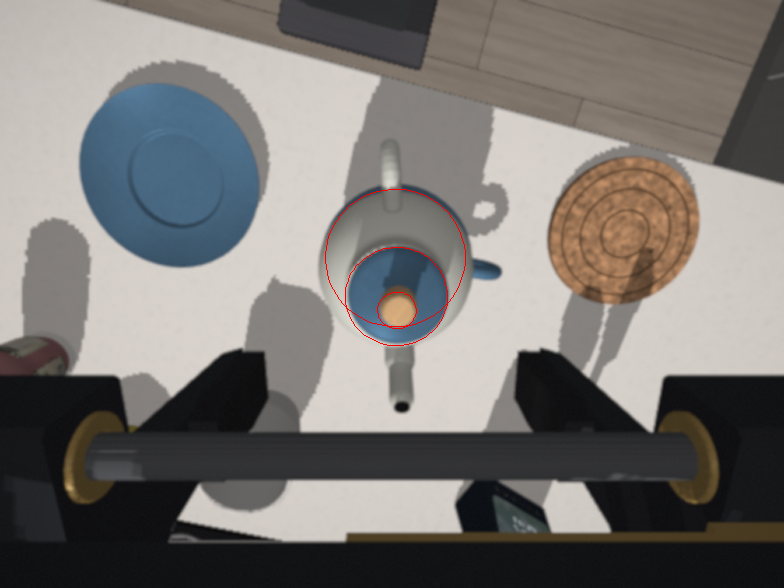

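```bash
sed -i 's/60\*S/W*S/g; s/-30)/-W\/2)/; s/+60/+W/g; s/^S=4/S=4;W=60/' h.py; cat > m2.py <<'E'
import h; from h import *
h.W=180;h.S=2
a=np.load("wc.npy"); E=np.eye(4);E[:3,:3]=a[3:6];E[:3,3]=a[6]; c=(a[:3],E)
im=cv2.imread("pics/b_raw.png"); H=cv2.cvtColor(im,cv2.COLOR_BGR2HSV)
o=((H[...,0]<25)&(H[...,1]>70)&(H[...,2]>60)); b=(H[...,0]>95)&(H[...,0]<120)&(H[...,1]>80)
def near(m,x,y,z,rad):
    u=proj(None,[[x,y,z]],c)[0]; k=np.zeros(m.shape,np.uint8); cv2.circle(k,tuple(int(v) for v in u),rad,1,-1); return m&(k>0)
for nm,m,rings,x0,rad in [("trivet",o,[(0,.065),(.01,.065)],[.414,.375],70),("saucer",b,[(0,.045),(.019,.074)],[.4625,-.012],85),("knob",o,[(.168,.01),(.183,.01)],[.476,.184],30),("lid",b|near(o,.476,.184,.18,30),[(.154,.029),(.16,.029)],[.476,.184],38)]:
    x,q=fit([near(m,*x0,rings[0][0],rad)],[c],rings,x0); print(nm,(x*1000).round(1),round(q,3))
E
python3 m2.py
```

```text
trivet [414.  376.9] 0.962
saucer [463.5 -11.6] 0.963
knob [475.6 185.1] 0.786
lid [477.2 185.6] 0.848
```

Request:
send_rows(series=[{"delta_pos": [0.2,0,1],"turn": -0.5,"jaw": 0},{"delta_pos": [0.4,0.1,3],"turn": -0.5,"jaw": 0},{"delta_pos": [0.4,0.1,5],"turn": -0.5,"jaw": 0.2},{"delta_pos": [0.4,0.1,7],"turn": -0.5,"jaw": 0.4},{"delta_pos": [0.4,0.1,8.5],"turn": -0.5,"jaw": 0.5},{"delta_pos": [0.4,0.1,9.3],"turn": -0.5,"jaw": 0.6},{"delta_pos": [0.4,0.1,9.4],"turn": -0.5,"jaw": 0.65},{"delta_pos": [0.4,0.1,9.4],"turn": -0.5,"jaw": 0.65}], force=15)

```text
clock: 3.2
tool_pos: [0.4736, 0.1899, 0.1755]
eef_rot: [0.61, 0.793, -0.0, -0.001]
contact_force: [0.5, -0.7, 0.1]
opening: 0.568
```

```bash
python3 w.py c .4765,.185,.183,.01 .4765,.185,.160,.029 ; python3 -c "
from h import *
go(.4765,.185,.175,104.4)"
```

```text
t 3.25 at [474.2 189.7 176.1] az 104.8 tilt -1.0 F [-0.6 -0.4  1. ] op 46.3 -> delta cm [-0.52  0.1   0.11] turn 0.4
```

View pics/c.png

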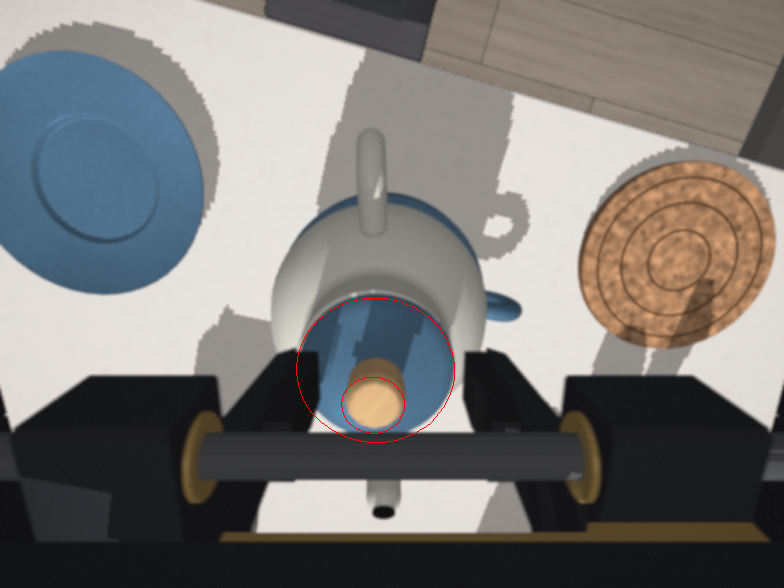

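Request:
send_rows(series=[{"delta_pos": [-0.3,0.1,0.1],"turn": 0.4,"jaw": 0.65},{"delta_pos": [-0.5,0.1,0.1],"turn": 0.4,"jaw": 0.7},{"delta_pos": [-0.5,0.1,0.1],"turn": 0.4,"jaw": 0.8},{"delta_pos": [-0.5,0.1,0.1],"turn": 0.4,"jaw": 0.9},{"delta_pos": [-0.5,0.1,0.1],"turn": 0.4,"jaw": 0.9},{"delta_pos": [-0.5,0.1,0.1],"turn": 0.4,"jaw": 0.9},{"delta_pos": [-0.5,0.1,0.1],"turn": 0.4,"jaw": 0.9}], force=15)

```text
clock: 3.83
tool_pos: [0.477, 0.1839, 0.175]
eef_rot: [0.614, 0.79, 0.0, 0.0]
contact_force: [-0.0, -1.2, 2.3]
opening: 0.215
```

```bash
python3 -c "
from h import *
go(.432,-.385,.25,104.4)"
```

```text
t 3.83 at [477.  183.9 175. ] az 104.3 tilt -1.0 F [-0.  -1.2  2.3] op 18.9 -> delta cm [-54.02 -18.39  -7.51] turn -0.1
```

Request:
send_rows(series=[{"delta_pos": [0,0,-0.5],"turn": 0,"jaw": 0.9},{"delta_pos": [0,0,-1.5],"turn": 0,"jaw": 0.9},{"delta_pos": [0,0,-2.8],"turn": 0,"jaw": 0.9},{"delta_pos": [-0.9,-0.3,-4],"turn": 2,"jaw": 0.9},{"delta_pos": [-2.5,-0.9,-4.8],"turn": 4,"jaw": 0.9},{"delta_pos": [-4.8,-1.6,-5],"turn": 7,"jaw": 0.9},{"delta_pos": [-7.5,-2.6,-5],"turn": 10,"jaw": 0.9},{"delta_pos": [-10.5,-3.6,-5],"turn": 13,"jaw": 0.9}])

```text
clock: 4.5
tool_pos: [0.4676, 0.0725, 0.2259]
eef_rot: [0.7, 0.714, 0.001, 0.0]
contact_force: [-0.3, -0.9, -1.2]
opening: 0.217
```

```bash
python3 -c "
from h import *
go(.432,-.385,.225,41)"
```

```text
t 4.5 at [467.6  72.5 225.9] az 91.1 tilt -1.0 F [-0.3 -0.9 -1.2] op 19.1 -> delta cm [-45.67  -4.48   0.05] turn 50.1
```

Request:
send_rows(series=[{"delta_pos": [-3,-0.3,0],"turn": 3,"jaw": 0.9},{"delta_pos": [-6.2,-0.6,0],"turn": 6,"jaw": 0.9},{"delta_pos": [-9.4,-0.9,0],"turn": 10,"jaw": 0.9},{"delta_pos": [-12.6,-1.2,0],"turn": 14,"jaw": 0.9},{"delta_pos": [-15.8,-1.5,0],"turn": 18,"jaw": 0.9},{"delta_pos": [-19,-1.9,0],"turn": 22,"jaw": 0.9},{"delta_pos": [-22.2,-2.2,0],"turn": 26,"jaw": 0.9},{"delta_pos": [-25.4,-2.5,0],"turn": 29,"jaw": 0.9}])

```text
clock: 5.17
tool_pos: [0.4476, -0.1833, 0.2256]
eef_rot: [0.857, 0.515, 0.0, 0.0]
contact_force: [0.6, 0.3, -0.1]
opening: 0.217
```

```bash
python3 -c "
from h import *
go(.432,-.385,.225,41)"
```

```text
t 5.17 at [ 447.6 -183.3  225.6] az 62.0 tilt -1.0 F [ 0.6  0.3 -0.1] op 19.1 -> delta cm [-18.54   8.1    0.06] turn 21.0
```

Request:
send_rows(series=[{"delta_pos": [-2.8,1.2,0],"turn": 3,"jaw": 0.9},{"delta_pos": [-5.7,2.5,0],"turn": 6,"jaw": 0.9},{"delta_pos": [-8.8,3.8,0],"turn": 10,"jaw": 0.9},{"delta_pos": [-11.8,5.1,0],"turn": 14,"jaw": 0.9},{"delta_pos": [-14.5,6.3,0],"turn": 17,"jaw": 0.9},{"delta_pos": [-16.7,7.3,0],"turn": 20,"jaw": 0.9},{"delta_pos": [-18,7.8,0],"turn": 21,"jaw": 0.9},{"delta_pos": [-18.5,8.1,0],"turn": 21,"jaw": 0.9}])

```text
clock: 5.83
tool_pos: [0.4327, -0.3854, 0.2251]
eef_rot: [0.937, 0.35, -0.0, 0.001]
contact_force: [0.5, 0.4, -0.5]
opening: 0.216
```

```bash
python3 w.py d .432,-.385,.014,.048 .432,-.385,.004,.038 .485,-.207,.066,.022 .485,-.207,.046,.029; python3 -c "
from h import *
go(.432,-.385,.225,41)"
```

```text
t 5.88 at [ 433.3 -384.8  225. ] az 41.1 tilt -1.0 F [ 0.2 -1.2 -0.8] op 19.1 -> delta cm [-0.11 -0.07  0.  ] turn 0.1
```

View pics/d.png

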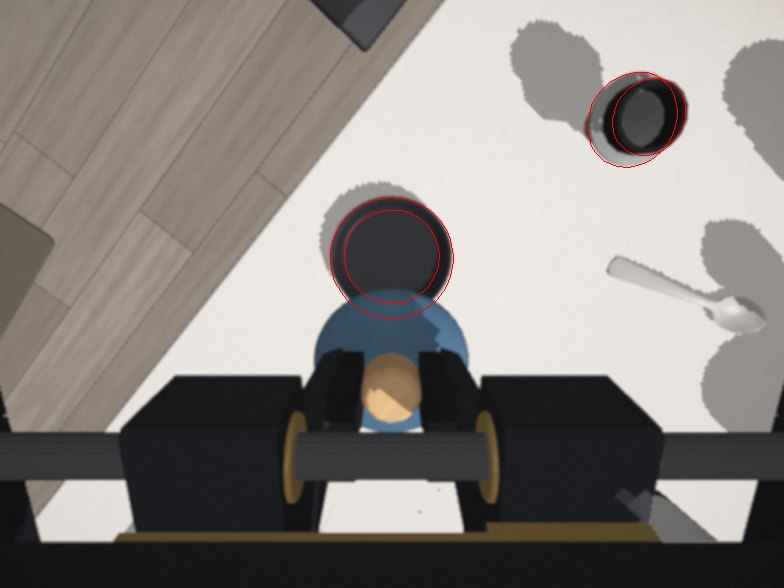

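Request:
send_rows(series=[{"delta_pos": [-0.1,0,1.5],"turn": 0,"jaw": 0.9},{"delta_pos": [-0.1,0,4],"turn": 0,"jaw": 0.9},{"delta_pos": [-0.1,0,7],"turn": 0,"jaw": 0.9},{"delta_pos": [-0.1,0,10],"turn": 0,"jaw": 0.9},{"delta_pos": [-0.1,0,13],"turn": 0,"jaw": 0.9},{"delta_pos": [-0.1,0,15.8],"turn": 0,"jaw": 0.9},{"delta_pos": [-0.1,0,17.5],"turn": 0,"jaw": 0.9},{"delta_pos": [-0.1,0,18.4],"turn": 0,"jaw": 0.9}])

```text
clock: 6.55
tool_pos: [0.4333, -0.3799, 0.0386]
eef_rot: [0.935, 0.354, -0.0, -0.003]
contact_force: [-0.6, 0.3, -0.3]
opening: 0.216
```

Request:
send_rows(series=[{"delta_pos": [0,0,0.2],"turn": 0,"jaw": 0.9},{"delta_pos": [0,0,0.4],"turn": 0,"jaw": 0.9},{"delta_pos": [0,0,0.6],"turn": 0,"jaw": 0.9},{"delta_pos": [0,0,0.7],"turn": 0,"jaw": 0.9},{"delta_pos": [0,0,0.8],"turn": 0,"jaw": 0.9},{"delta_pos": [0,0,0.9],"turn": 0,"jaw": 0.9},{"delta_pos": [0,0,0.9],"turn": 0,"jaw": 0.9}])

```text
clock: 7.13
tool_pos: [0.4339, -0.3836, 0.0327]
eef_rot: [0.936, 0.353, 0.0, 0.001]
contact_force: [-0.2, 0.2, 4.4]
opening: 0.218
```

```bash
python3 -c "
from h import *
go(.432,-.385,.032,41)"
```

```text
t 7.13 at [ 433.9 -383.6   32.7] az 41.3 tilt -1.0 F [-0.2  0.2  4.4] op 19.2 -> delta cm [-0.23 -0.02  0.07] turn 0.3
```

Contact at 4.4 N; release and retreat.

Request:
send_rows(series=[{"delta_pos": [0,0,0],"turn": 0,"jaw": 0.75},{"delta_pos": [0,0,0],"turn": 0,"jaw": 0.6},{"delta_pos": [0,0,0],"turn": 0,"jaw": 0.4},{"delta_pos": [0,0,-0.8],"turn": 0,"jaw": 0.2},{"delta_pos": [0,0,-3],"turn": 0,"jaw": 0},{"delta_pos": [0,0,-6],"turn": 0,"jaw": 0},{"delta_pos": [0,0,-10],"turn": 0,"jaw": 0},{"delta_pos": [0,0,-14],"turn": 0,"jaw": 0}])

```text
clock: 7.8
tool_pos: [0.4327, -0.3828, 0.173]
eef_rot: [0.936, 0.353, -0.0, -0.001]
contact_force: [0.1, -0.0, 0.4]
opening: 0.753
```

```bash
python3 w.py e .432,-.385,.014,.048 .432,-.385,.017,.029 .432,-.385,.04,.01; python3 -c "
from h import *
go(.4765,.185,.25,104.4)"
```

```text
t 7.85 at [ 436.4 -385.8  180.9] az 41.3 tilt -0.9999 F [ 0.7 -0.2  3.9] op 70.4 -> delta cm [ 40.68 -40.18  -7.29] turn -63.1
```

View pics/e.png

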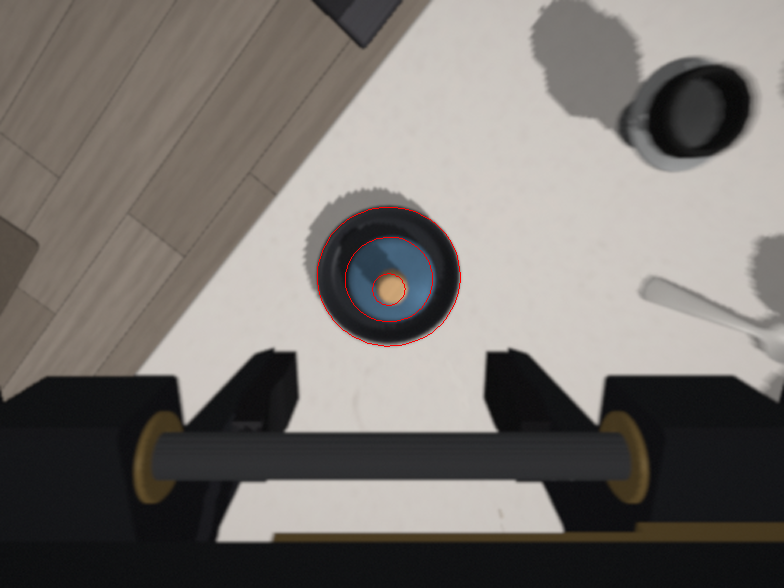

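Request:
send_rows(series=[{"delta_pos": [1.5,-1.5,-1],"turn": -3,"jaw": 0},{"delta_pos": [4,-4,-2],"turn": -6,"jaw": 0},{"delta_pos": [6.5,-6.4,-3],"turn": -10,"jaw": 0},{"delta_pos": [9,-8.9,-4],"turn": -14,"jaw": 0},{"delta_pos": [11.5,-11.4,-5],"turn": -18,"jaw": 0},{"delta_pos": [14,-13.9,-5],"turn": -22,"jaw": 0},{"delta_pos": [16.5,-16.3,-5],"turn": -26,"jaw": 0},{"delta_pos": [19,-18.8,-5],"turn": -30,"jaw": 0}])

```text
clock: 8.52
tool_pos: [0.4521, -0.1153, 0.2224]
eef_rot: [0.812, 0.584, 0.0, 0.001]
contact_force: [-0.2, -0.3, 0.0]
opening: 1.002
```

```bash
python3 -c "
from h import *
go(.4765,.185,.235,104.4)"
```

```text
t 8.52 at [ 452.1 -115.3  222.4] az 71.5 tilt -1.0 F [-0.2 -0.3  0. ] op 88.2 -> delta cm [29.25 -7.23 -1.27] turn -32.9
```

Request:
send_rows(series=[{"delta_pos": [3.2,-0.8,0],"turn": -4,"jaw": 0},{"delta_pos": [6.6,-1.6,0],"turn": -8,"jaw": 0},{"delta_pos": [10,-2.5,0],"turn": -12,"jaw": 0},{"delta_pos": [13.4,-3.3,0],"turn": -16,"jaw": 0},{"delta_pos": [16.8,-4.2,-0.3],"turn": -20,"jaw": 0},{"delta_pos": [20.2,-5,-0.6],"turn": -24,"jaw": 0},{"delta_pos": [23.5,-5.8,-1],"turn": -28,"jaw": 0},{"delta_pos": [26,-6.4,-1],"turn": -32,"jaw": 0}])

```text
clock: 9.18
tool_pos: [0.4751, 0.1537, 0.2328]
eef_rot: [0.618, 0.786, 0.002, 0.0]
contact_force: [0.0, 0.7, 0.2]
opening: 1.001
```

Request:
send_rows(series=[{"delta_pos": [1.2,0.1,0],"turn": -0.7,"jaw": 0},{"delta_pos": [2.2,0.2,0],"turn": -0.7,"jaw": 0},{"delta_pos": [2.6,0.3,0],"turn": -0.7,"jaw": 0},{"delta_pos": [2.6,0.3,0],"turn": -0.7,"jaw": 0}])

```text
clock: 9.52
tool_pos: [0.4715, 0.1755, 0.2316]
eef_rot: [0.616, 0.788, -0.0, 0.0]
contact_force: [0.3, -0.2, -0.7]
opening: 1.0
```

```bash
python3 w.py f .4765,.185,.154,.030 .4765,.185,.154,.023; python3 -c "
from h import *
go(.4765,.185,.235,104.4)"
```

```text
t 9.57 at [471.7 174.5 231.5] az 103.9 tilt -1.0 F [-0.1 -1.1 -0.1] op 88.7 -> delta cm [ 0.9   0.72 -0.35] turn -0.5
```

View pics/f.png

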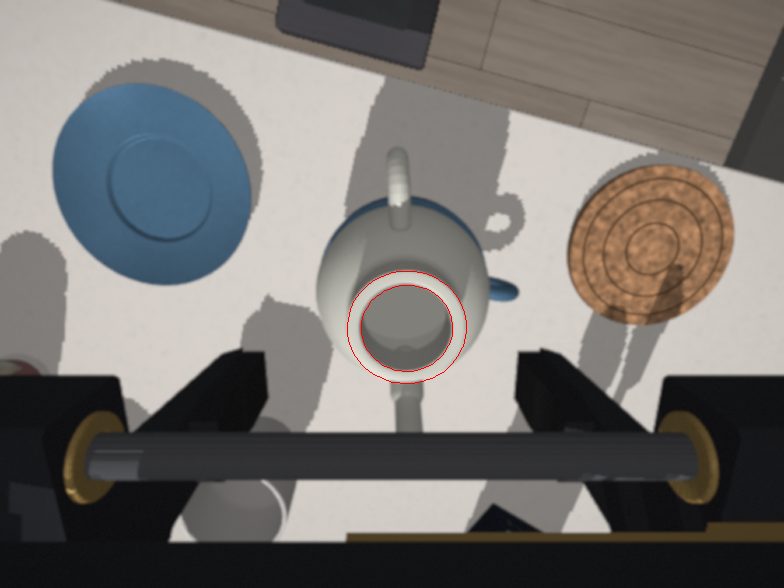

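Request:
send_rows(series=[{"delta_pos": [0.4,0.3,0.2],"turn": -0.5,"jaw": 0},{"delta_pos": [0.9,0.7,1],"turn": -0.5,"jaw": 0},{"delta_pos": [0.9,0.7,2.5],"turn": -0.5,"jaw": 0},{"delta_pos": [0.9,0.7,4],"turn": -0.5,"jaw": 0},{"delta_pos": [0.9,0.7,5.5],"turn": -0.5,"jaw": 0},{"delta_pos": [0.9,0.7,7],"turn": -0.5,"jaw": 0},{"delta_pos": [0.9,0.7,7.5],"turn": -0.5,"jaw": 0},{"delta_pos": [0.9,0.7,7.5],"turn": -0.5,"jaw": 0}])

```text
clock: 10.23
tool_pos: [0.4758, 0.1859, 0.1552]
eef_rot: [0.612, 0.79, -0.001, -0.001]
contact_force: [0.1, -0.1, 0.9]
opening: 1.001
```

```bash
python3 -c "
from h import *
go(.4765,.185,.144,104.4)"
```

```text
t 10.23 at [475.8 185.9 155.2] az 104.5 tilt -1.0 F [ 0.1 -0.1  0.9] op 88.1 -> delta cm [-0.1   0.05  1.12] turn 0.1
```

Request:
send_rows(series=[{"delta_pos": [0,0,0.5],"turn": 0,"jaw": 0.1},{"delta_pos": [0,0,1.1],"turn": 0,"jaw": 0.2},{"delta_pos": [0,0,1.1],"turn": 0,"jaw": 0.28},{"delta_pos": [0,0,1.1],"turn": 0,"jaw": 0.36},{"delta_pos": [0,0,1.1],"turn": 0,"jaw": 0.45},{"delta_pos": [0,0,1.1],"turn": 0,"jaw": 0.5},{"delta_pos": [0,0,1.1],"turn": 0,"jaw": 0.5},{"delta_pos": [0,0,1.1],"turn": 0,"jaw": 0.5}], force=40)

```text
clock: 10.9
tool_pos: [0.4767, 0.1861, 0.1459]
eef_rot: [0.612, 0.791, -0.0, 0.0]
contact_force: [0.3, -2.2, 0.6]
opening: 0.678
```

Request:
send_rows(series=[{"delta_pos": [0,0,-0.2],"turn": 0,"jaw": 0.5},{"delta_pos": [0,0,-0.6],"turn": 0,"jaw": 0.5},{"delta_pos": [0,0,-1.2],"turn": 0,"jaw": 0.5},{"delta_pos": [0,0,-2],"turn": 0,"jaw": 0.5},{"delta_pos": [0,0,-3],"turn": 0,"jaw": 0.5},{"delta_pos": [0,0,-4],"turn": 0,"jaw": 0.5},{"delta_pos": [0,0,-4.5],"turn": 0,"jaw": 0.5},{"delta_pos": [0,0,-4.5],"turn": 0,"jaw": 0.5}])

```text
clock: 11.57
tool_pos: [0.4773, 0.187, 0.1924]
eef_rot: [0.612, 0.791, 0.001, 0.001]
contact_force: [-0.3, 0.4, -4.5]
opening: 0.675
```

```bash
python3 w.py g .4765,.185,.2,.030; python3 -c "
from h import *
go(.4145,.376,.188,104.4)
im=vision.snapshot('scene'); cv2.imwrite('pics/g_s.png',cv2.resize(im[130:300,130:400],None,fx=2.5,fy=2.5))"
```

```text
t 11.62 at [476.9 186.7 191.6] az 104.5 tilt -1.0 F [ 0.4 -0.3 -4.3] op 59.5 -> delta cm [19.89 -1.31  0.37] turn 0.1
```

View pics/g_s.png

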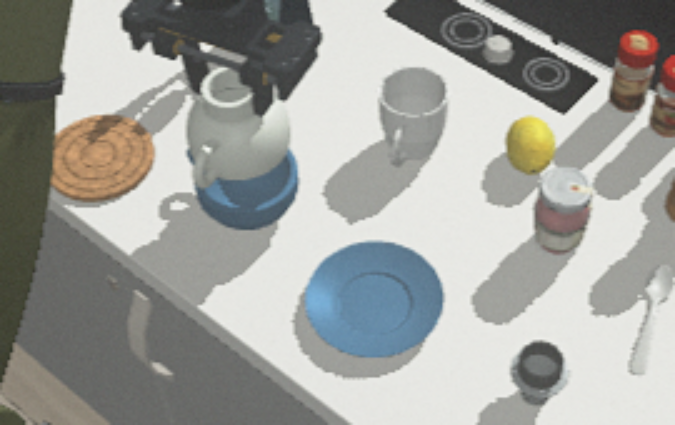

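Request:
send_rows(series=[{"delta_pos": [0.6,0,0],"turn": 0,"jaw": 0.5},{"delta_pos": [1.8,-0.1,0],"turn": 0,"jaw": 0.5},{"delta_pos": [3.6,-0.2,0],"turn": 0,"jaw": 0.5},{"delta_pos": [5.8,-0.4,0],"turn": 0,"jaw": 0.5},{"delta_pos": [8,-0.5,0],"turn": 0,"jaw": 0.5},{"delta_pos": [10.2,-0.7,0],"turn": 0,"jaw": 0.5},{"delta_pos": [12.4,-0.8,0],"turn": 0,"jaw": 0.5},{"delta_pos": [14.5,-1,0],"turn": 0,"jaw": 0.5}])

```text
clock: 12.33
tool_pos: [0.4289, 0.3271, 0.1903]
eef_rot: [0.612, 0.791, 0.0, -0.001]
contact_force: [-0.9, 0.7, -3.8]
opening: 0.677
```

Request:
send_rows(series=[{"delta_pos": [2,-0.1,0],"turn": 0,"jaw": 0.5},{"delta_pos": [3.6,-0.2,0],"turn": 0,"jaw": 0.5},{"delta_pos": [4.6,-0.3,0],"turn": 0,"jaw": 0.5},{"delta_pos": [5.2,-0.3,0],"turn": 0,"jaw": 0.5},{"delta_pos": [5.4,-0.3,0],"turn": 0,"jaw": 0.5},{"delta_pos": [5.4,-0.3,0],"turn": 0,"jaw": 0.5}])

```text
clock: 12.83
tool_pos: [0.4139, 0.3758, 0.1905]
eef_rot: [0.612, 0.791, -0.0, 0.0]
contact_force: [0.3, 0.5, -4.6]
opening: 0.676
```

```bash
python3 w.py i .414,.3765,.010,.065 .414,.3765,.2,.023 .414,.3765,.2,.03; python3 -c "
from h import *
go(.414,.3765,.100,104.4)"
```

```text
t 12.88 at [414.3 375.  190.5] az 104.4 tilt -1.0 F [-0.2 -0.3 -4.5] op 59.2 -> delta cm [0.17 0.01 9.05] turn 0.0
```

View pics/i.png

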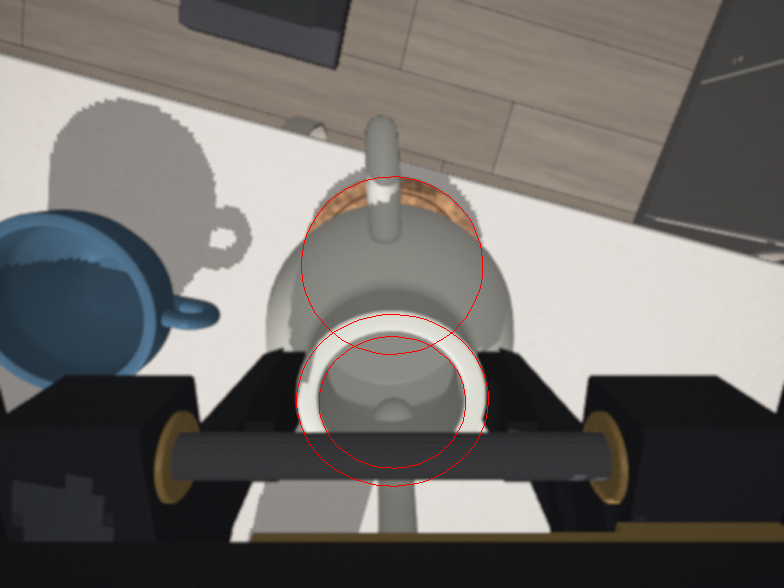

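Request:
send_rows(series=[{"delta_pos": [0.1,0,0.6],"turn": 0,"jaw": 0.5},{"delta_pos": [0.2,0,1.8],"turn": 0,"jaw": 0.5},{"delta_pos": [0.2,0,3.3],"turn": 0,"jaw": 0.5},{"delta_pos": [0.2,0,4.8],"turn": 0,"jaw": 0.5},{"delta_pos": [0.2,0,6.2],"turn": 0,"jaw": 0.5},{"delta_pos": [0.2,0,7.4],"turn": 0,"jaw": 0.5},{"delta_pos": [0.2,0,8.1],"turn": 0,"jaw": 0.5},{"delta_pos": [0.2,0,8.3],"turn": 0,"jaw": 0.5}])

```text
clock: 13.55
tool_pos: [0.4135, 0.3766, 0.1063]
eef_rot: [0.613, 0.79, -0.001, 0.0]
contact_force: [0.4, -0.0, -3.8]
opening: 0.677
```

Request:
send_rows(series=[{"delta_pos": [0,0,0.1],"turn": 0,"jaw": 0.5},{"delta_pos": [0,0,0.2],"turn": 0,"jaw": 0.5},{"delta_pos": [0,0,0.3],"turn": 0,"jaw": 0.5},{"delta_pos": [0,0,0.4],"turn": 0,"jaw": 0.5},{"delta_pos": [0,0,0.5],"turn": 0,"jaw": 0.5},{"delta_pos": [0,0,0.6],"turn": 0,"jaw": 0.5},{"delta_pos": [0,0,0.7],"turn": 0,"jaw": 0.5},{"delta_pos": [0,0,0.7],"turn": 0,"jaw": 0.5}])

```text
clock: 14.22
tool_pos: [0.4135, 0.3778, 0.1006]
eef_rot: [0.612, 0.791, -0.0, -0.0]
contact_force: [-0.0, 0.1, -4.8]
opening: 0.678
```

```bash
python3 -c "
from h import *
go(.414,.3765,.100,104.4)"
```

```text
t 14.22 at [413.5 377.8 100.6] az 104.5 tilt -1.0 F [-0.   0.1 -4.8] op 59.7 -> delta cm [-0.14  0.02  0.06] turn 0.1
```

Not yet in contact; a bit lower.

Request:
send_rows(series=[{"delta_pos": [0,0,0.1],"turn": 0,"jaw": 0.5},{"delta_pos": [0,0,0.2],"turn": 0,"jaw": 0.5},{"delta_pos": [0,0,0.2],"turn": 0,"jaw": 0.5}])

```text
clock: 14.47
tool_pos: [0.4137, 0.3778, 0.1002]
eef_rot: [0.612, 0.791, 0.0, 0.0]
contact_force: [-2.0, -2.9, 10.7]
opening: 0.676
```

```bash
python3 -c "
from h import *
go(.414,.3765,.100,104.4)"
```

```text
t 14.47 at [413.7 377.8 100.2] az 104.5 tilt -1.0 F [-2.  -2.9 10.7] op 59.5 -> delta cm [-0.13 -0.    0.02] turn 0.1
```

Request:
send_rows(series=[{"delta_pos": [0,0,-0.1],"turn": 0,"jaw": 0.5},{"delta_pos": [0,0,-0.1],"turn": 0,"jaw": 0.3},{"delta_pos": [0,0,-0.1],"turn": 0,"jaw": 0.15},{"delta_pos": [0,0,-0.1],"turn": 0,"jaw": 0},{"delta_pos": [0,0,-0.5],"turn": 0,"jaw": 0},{"delta_pos": [0,0,-2],"turn": 0,"jaw": 0},{"delta_pos": [0,0,-4.5],"turn": 0,"jaw": 0},{"delta_pos": [0,0,-8],"turn": 0,"jaw": 0}])

```text
clock: 15.13
tool_pos: [0.4125, 0.3769, 0.1779]
eef_rot: [0.612, 0.791, -0.002, -0.0]
contact_force: [0.4, 1.4, 1.0]
opening: 1.003
```

Request:
send_rows(series=[{"delta_pos": [0,0,-2],"turn": 0,"jaw": 0},{"delta_pos": [0,0,-3],"turn": 0,"jaw": 0},{"delta_pos": [0,0,-3],"turn": 0,"jaw": 0}])

```text
clock: 15.38
tool_pos: [0.4145, 0.379, 0.211]
eef_rot: [0.612, 0.791, 0.002, 0.0]
contact_force: [-0.2, 0.7, 0.3]
opening: 0.999
```

```bash
python3 w.py j .414,.3775,.010,.065 .414,.3775,.108,.023 .414,.3775,.108,.03 .4765,.185,.066,.058 .4765,.185,.066,.05; python3 -c "
from h import *
go(.4765,.131,.2,90)"
```

```text
t 15.43 at [413.8 378.2 209.3] az 104.5 tilt -1.0 F [ 0.6 -0.1  0.2] op 88.1 -> delta cm [-25.5   -0.12   0.9 ] turn 14.5
```

View pics/j.png

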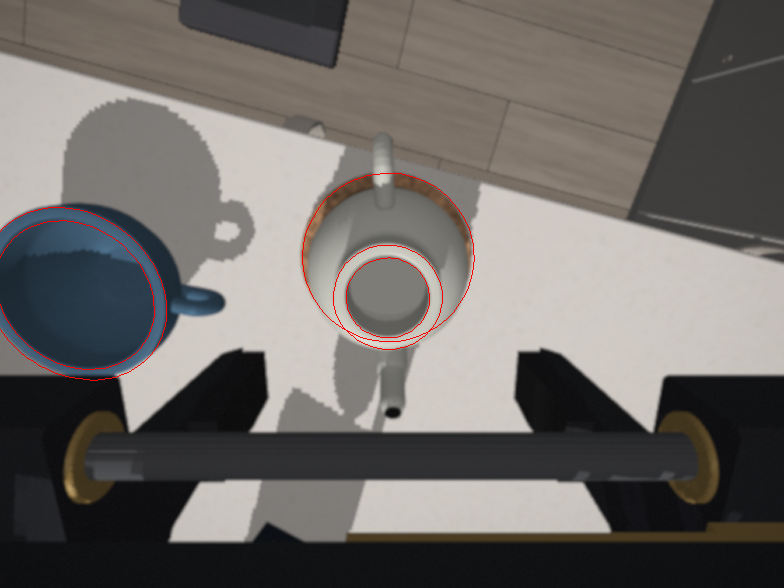

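Request:
send_rows(series=[{"delta_pos": [-1.5,0,0],"turn": 1,"jaw": 0.1},{"delta_pos": [-4.5,0,0],"turn": 3,"jaw": 0.2},{"delta_pos": [-8,0,0],"turn": 5,"jaw": 0.3},{"delta_pos": [-11.8,0,0],"turn": 8,"jaw": 0.4},{"delta_pos": [-15.6,0,0],"turn": 10,"jaw": 0.4},{"delta_pos": [-19.4,0,0.4],"turn": 12,"jaw": 0.4},{"delta_pos": [-22.5,0,0.9],"turn": 14,"jaw": 0.4},{"delta_pos": [-25,0,0.9],"turn": 14.5,"jaw": 0.4}])

```text
clock: 16.1
tool_pos: [0.4748, 0.1305, 0.1974]
eef_rot: [0.709, 0.705, -0.003, -0.0]
contact_force: [0.6, -0.2, -1.4]
opening: 0.601
```

Request:
send_rows(series=[{"delta_pos": [0,0,1],"turn": 0,"jaw": 0.4},{"delta_pos": [0,0,2],"turn": 0,"jaw": 0.4},{"delta_pos": [0,0,3],"turn": 0,"jaw": 0.4},{"delta_pos": [0,0,4],"turn": 0,"jaw": 0.4},{"delta_pos": [0,0,5],"turn": 0,"jaw": 0.4},{"delta_pos": [0,0,5],"turn": 0,"jaw": 0.4},{"delta_pos": [0,0,5],"turn": 0,"jaw": 0.4}])

```text
clock: 16.68
tool_pos: [0.4748, 0.1344, 0.1484]
eef_rot: [0.707, 0.707, -0.002, -0.001]
contact_force: [-0.2, -0.7, 0.9]
opening: 0.596
```

```bash
python3 w.py k .4765,.185,.066,.058 .4765,.185,.066,.05; python3 -c "
from h import *
go(.4765,.131,.1,90)"
```

```text
t 16.73 at [475.4 134.9 149. ] az 89.9 tilt -1.0 F [-0.  -0.3  0.2] op 52.7 -> delta cm [-0.38  0.12  4.9 ] turn -0.1
```

View pics/k.png

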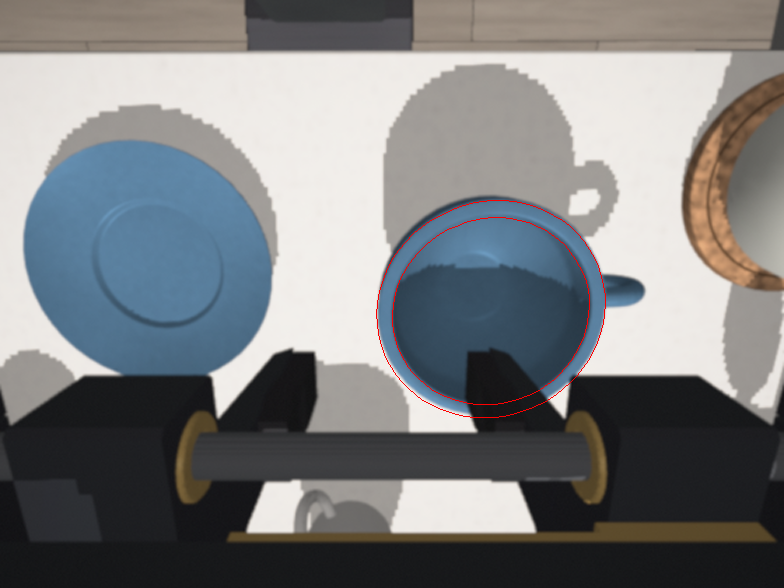

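Request:
send_rows(series=[{"delta_pos": [-0.2,0.1,1],"turn": 0,"jaw": 0.4},{"delta_pos": [-0.4,0.1,2.5],"turn": 0,"jaw": 0.4},{"delta_pos": [-0.4,0.1,4],"turn": 0,"jaw": 0.4},{"delta_pos": [-0.4,0.1,5.5],"turn": 0,"jaw": 0.4},{"delta_pos": [-0.4,0.1,7],"turn": 0,"jaw": 0.4},{"delta_pos": [-0.4,0.1,8.4],"turn": 0,"jaw": 0.4},{"delta_pos": [-0.4,0.1,9.3],"turn": 0,"jaw": 0.4},{"delta_pos": [-0.4,0.1,9.4],"turn": 0,"jaw": 0.4}])

```text
clock: 17.4
tool_pos: [0.4764, 0.1315, 0.0542]
eef_rot: [0.707, 0.707, -0.001, -0.0]
contact_force: [0.1, 0.1, 0.2]
opening: 0.6
```

```bash
python3 -c "
from h import *
go(.4765,.131,.055,90)"
```

```text
t 17.4 at [476.4 131.5  54.2] az 90.0 tilt -1.0 F [0.1 0.1 0.2] op 52.8 -> delta cm [-0.05  0.01 -0.08] turn 0.0
```

Close gently first, then tighten.

Request:
send_rows(series=[{"delta_pos": [0,0,0],"turn": 0,"jaw": 0.55},{"delta_pos": [0,0,0],"turn": 0,"jaw": 0.7},{"delta_pos": [0,0,0],"turn": 0,"jaw": 0.8},{"delta_pos": [0,0,0],"turn": 0,"jaw": 0.9},{"delta_pos": [0,0,0],"turn": 0,"jaw": 1},{"delta_pos": [0,0,0],"turn": 0,"jaw": 1},{"delta_pos": [0,0,0],"turn": 0,"jaw": 1},{"delta_pos": [0,0,0],"turn": 0,"jaw": 1}], force=8)

```text
clock: 18.07
tool_pos: [0.4767, 0.1319, 0.0558]
eef_rot: [0.707, 0.707, -0.0, -0.0]
contact_force: [-0.9, 1.6, 2.7]
opening: 0.08
```

Request:
send_rows(series=[{"delta_pos": [0,0,0],"turn": 0,"jaw": 1},{"delta_pos": [0,0,0],"turn": 0,"jaw": 1},{"delta_pos": [0,0,0],"turn": 0,"jaw": 1}], force=50)

```text
clock: 18.32
tool_pos: [0.4766, 0.132, 0.0558]
eef_rot: [0.707, 0.707, -0.0, -0.0]
contact_force: [-3.2, 1.0, 4.5]
opening: 0.076
```

```bash
python3 -c "
from h import *
go(.4765,.131,.055,90); print(r.get_state()['moment'])"; python3 w.py l .4765,.185,.066,.058
```

```text
t 18.32 at [476.6 132.   55.8] az 90.0 tilt -1.0 F [-3.2  1.   4.5] op 6.7 -> delta cm [-0.1  -0.01  0.08] turn 0.0
[0.28889509 0.46315244 0.11338342]
```

View pics/l.png

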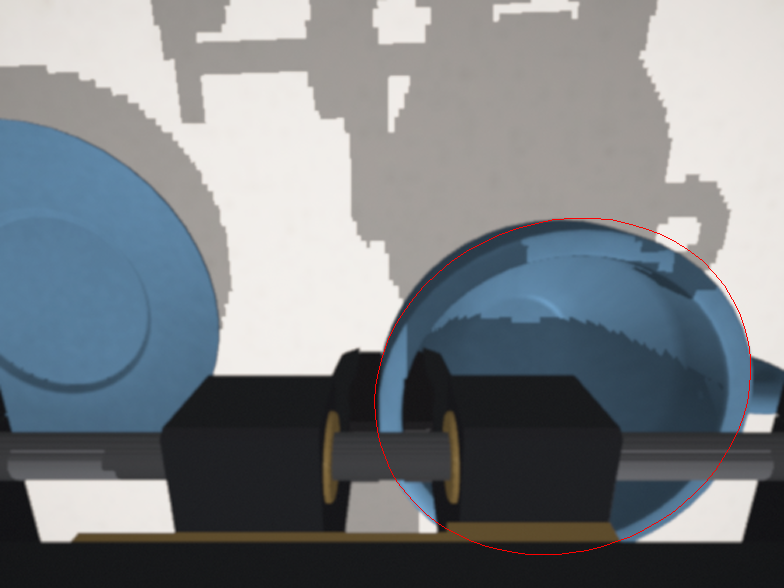

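Request:
send_rows(series=[{"delta_pos": [0,0,-0.1],"turn": 0,"jaw": 1},{"delta_pos": [0,0,-0.3],"turn": 0,"jaw": 1},{"delta_pos": [0,0,-0.6],"turn": 0,"jaw": 1},{"delta_pos": [0,0,-1],"turn": 0,"jaw": 1},{"delta_pos": [0,0,-1.5],"turn": 0,"jaw": 1},{"delta_pos": [0,0,-2.2],"turn": 0,"jaw": 1},{"delta_pos": [0,0,-2.9],"turn": 0,"jaw": 1},{"delta_pos": [0,0,-3.5],"turn": 0,"jaw": 1}])

```text
clock: 19.03
tool_pos: [0.4773, 0.1318, 0.0917]
eef_rot: [0.707, 0.707, 0.0, 0.0]
contact_force: [0.0, -0.2, -2.0]
opening: 0.074
```

```bash
python3 -c "
from h import *
go(.4635,-.0657,.095,90); print(r.get_state()['moment'])
im=vision.snapshot('scene'); cv2.imwrite('pics/m_s.png',cv2.resize(im[130:300,130:400],None,fx=2.5,fy=2.5))"
```

```text
t 19.03 at [477.3 131.8  91.7] az 90.0 tilt -1.0 F [ 0.  -0.2 -2. ] op 6.5 -> delta cm [-19.75  -1.38  -0.34] turn -0.0
[-0.08597737  0.01067194 -0.01709356]
```

View pics/m_s.png

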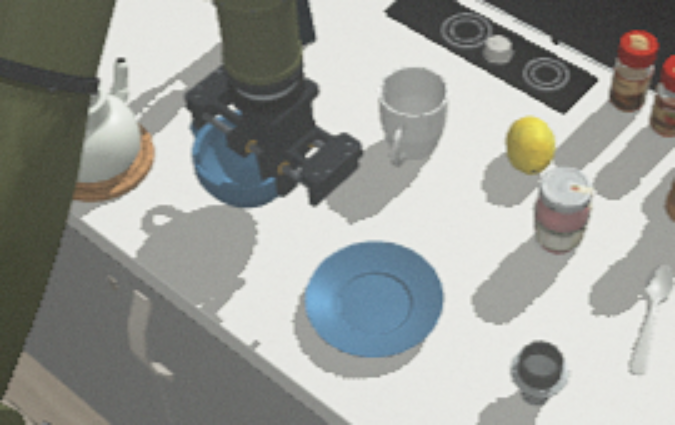

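Request:
send_rows(series=[{"delta_pos": [-0.5,0,0],"turn": 0,"jaw": 1},{"delta_pos": [-1.6,-0.1,0],"turn": 0,"jaw": 1},{"delta_pos": [-3.2,-0.2,0],"turn": 0,"jaw": 1},{"delta_pos": [-5.2,-0.4,0],"turn": 0,"jaw": 1},{"delta_pos": [-7.3,-0.5,0],"turn": 0,"jaw": 1},{"delta_pos": [-9.4,-0.7,0],"turn": 0,"jaw": 1},{"delta_pos": [-11.5,-0.8,0],"turn": 0,"jaw": 1},{"delta_pos": [-13.5,-1,0],"turn": 0,"jaw": 1}])

```text
clock: 19.75
tool_pos: [0.4664, -0.0056, 0.0904]
eef_rot: [0.708, 0.707, -0.001, -0.0]
contact_force: [0.6, -0.4, -3.0]
opening: 0.08
```

Request:
send_rows(series=[{"delta_pos": [-1.9,-0.1,0],"turn": 0,"jaw": 1},{"delta_pos": [-3.5,-0.2,0],"turn": 0,"jaw": 1},{"delta_pos": [-4.8,-0.3,0],"turn": 0,"jaw": 1},{"delta_pos": [-5.7,-0.4,0],"turn": 0,"jaw": 1},{"delta_pos": [-6.2,-0.4,0],"turn": 0,"jaw": 1},{"delta_pos": [-6.2,-0.4,0],"turn": 0,"jaw": 1},{"delta_pos": [-6.2,-0.4,0],"turn": 0,"jaw": 1}])

```text
clock: 20.33
tool_pos: [0.4632, -0.0648, 0.0906]
eef_rot: [0.707, 0.707, 0.0, -0.0]
contact_force: [-0.4, -0.0, -2.5]
opening: 0.076
```

```bash
python3 w.py n .4635,-.0117,.019,.074 .4635,-.0117,.106,.058; python3 -c "
from h import *
go(.4635,-.0657,.06,90)
im=vision.snapshot('top'); cv2.imwrite('pics/n_t.png',cv2.resize(im[165:275,140:400],None,fx=3,fy=3))"
```

```text
t 20.38 at [463.3 -64.3  90.7] az 90.1 tilt -1.0 F [ 0.4  0.4 -2. ] op 6.8 -> delta cm [-0.15  0.02  3.07] turn 0.1
```

View pics/n.png

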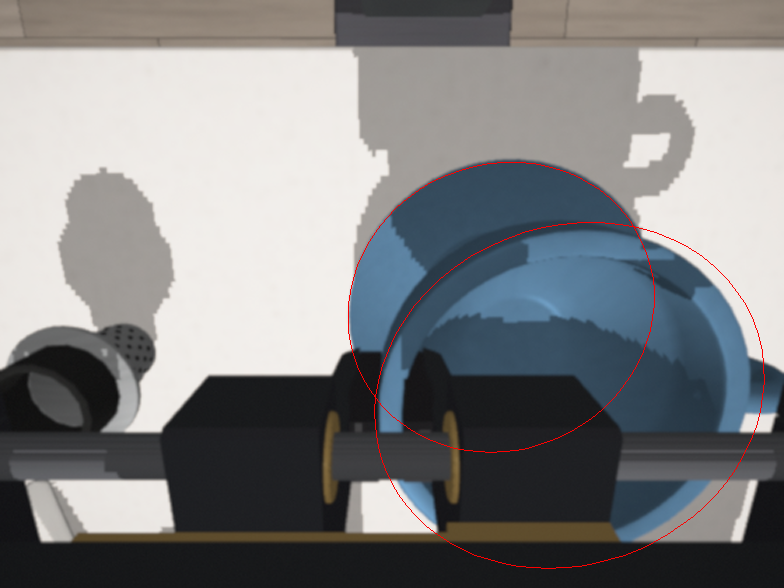

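Request:
send_rows(series=[{"delta_pos": [-0.1,0,0.4],"turn": 0,"jaw": 1},{"delta_pos": [-0.1,0,1],"turn": 0,"jaw": 1},{"delta_pos": [-0.1,0,1.6],"turn": 0,"jaw": 1},{"delta_pos": [-0.1,0,2.1],"turn": 0,"jaw": 1},{"delta_pos": [-0.1,0,2.4],"turn": 0,"jaw": 1},{"delta_pos": [-0.1,0,2.5],"turn": 0,"jaw": 1},{"delta_pos": [-0.1,0,2.6],"turn": 0,"jaw": 1},{"delta_pos": [-0.1,0,2.7],"turn": 0,"jaw": 1}])

```text
clock: 21.1
tool_pos: [0.4632, -0.0661, 0.0636]
eef_rot: [0.707, 0.707, 0.0, 0.0]
contact_force: [0.1, 0.3, -1.3]
opening: 0.076
```

Request:
send_rows(series=[{"delta_pos": [0,0,0.1],"turn": 0,"jaw": 1},{"delta_pos": [0,0,0.2],"turn": 0,"jaw": 1},{"delta_pos": [0,0,0.3],"turn": 0,"jaw": 1},{"delta_pos": [0,0,0.3],"turn": 0,"jaw": 1}])

```text
clock: 21.43
tool_pos: [0.4632, -0.0662, 0.0607]
eef_rot: [0.707, 0.707, 0.0, 0.0]
contact_force: [1.0, -1.3, -1.6]
opening: 0.071
```

```bash
python3 -c "
from h import *
go(.4635,-.0657,.06,90)"
```

```text
t 21.43 at [463.2 -66.2  60.7] az 90.0 tilt -1.0 F [ 1.  -1.3 -1.6] op 6.2 -> delta cm [0.05 0.03 0.07] turn -0.0
```

Request:
send_rows(series=[{"delta_pos": [0,0,0.05],"turn": 0,"jaw": 1},{"delta_pos": [0,0,0.1],"turn": 0,"jaw": 1},{"delta_pos": [0,0,0.1],"turn": 0,"jaw": 1}])

```text
clock: 21.68
tool_pos: [0.4631, -0.0666, 0.0603]
eef_rot: [0.707, 0.707, -0.0, 0.0]
contact_force: [-1.4, -1.4, 6.0]
opening: 0.074
```

```bash
python3 -c "
from h import *
go(.4635,-.0657,.06,90)"
```

```text
t 21.68 at [463.1 -66.6  60.3] az 90.0 tilt -1.0 F [-1.4 -1.4  6. ] op 6.5 -> delta cm [0.09 0.04 0.03] turn -0.0
```

Request:
send_rows(series=[{"delta_pos": [0,0,0],"turn": 0,"jaw": 0.85},{"delta_pos": [0,0,0],"turn": 0,"jaw": 0.7},{"delta_pos": [0,0,0],"turn": 0,"jaw": 0.6},{"delta_pos": [0,0,0],"turn": 0,"jaw": 0.6},{"delta_pos": [0,0,-1],"turn": 0,"jaw": 0.6},{"delta_pos": [0,0,-3],"turn": 0,"jaw": 0.6},{"delta_pos": [0,0,-6],"turn": 0,"jaw": 0.5},{"delta_pos": [0,0,-9],"turn": 0,"jaw": 0.4}])

```text
clock: 22.35
tool_pos: [0.4623, -0.066, 0.1502]
eef_rot: [0.707, 0.707, -0.001, -0.001]
contact_force: [0.6, 0.1, 0.9]
opening: 0.523
```

Request:
send_rows(series=[{"delta_pos": [-1,0,-2],"turn": 0,"jaw": 0.4},{"delta_pos": [-3,0,-2.5],"turn": 0,"jaw": 0.3},{"delta_pos": [-5,0,-2.5],"turn": 0,"jaw": 0.3},{"delta_pos": [-5,0,-2.5],"turn": 0,"jaw": 0.3}])

```text
clock: 22.68
tool_pos: [0.4627, -0.1207, 0.1751]
eef_rot: [0.709, 0.705, -0.001, 0.001]
contact_force: [0.6, 0.1, 0.7]
opening: 0.701
```

```bash
python3 w.py o .4635,-.0117,.019,.074 .4635,-.0117,.0705,.058 .4855,-.207,.066,.022 .4855,-.207,.046,.029; python3 -c "
from h import *
go(.4855,-.207,.17,90)"
```

```text
t 22.73 at [ 462.7 -118.3  174.8] az 89.7 tilt -1.0 F [ 0.2 -0.2 -0.2] op 61.9 -> delta cm [-8.85  2.32  0.48] turn -0.3
```

View pics/o.png

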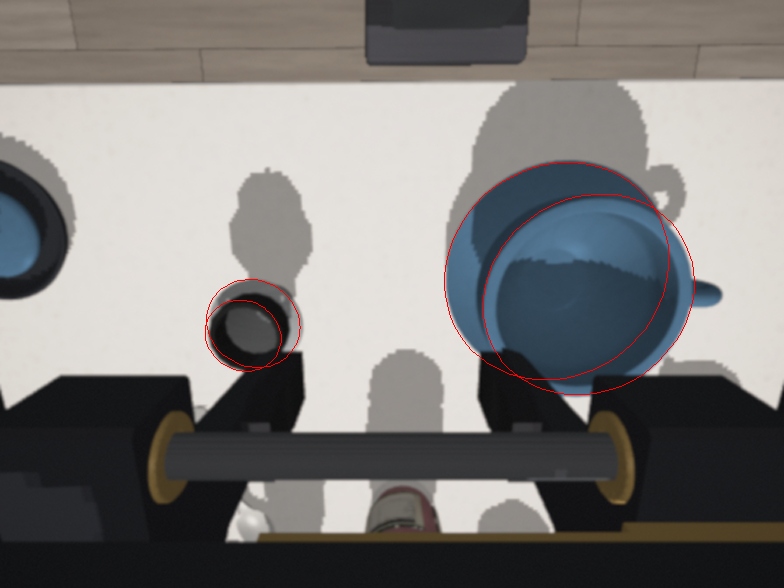

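Request:
send_rows(series=[{"delta_pos": [-1.5,0.4,0],"turn": 0,"jaw": 0.2},{"delta_pos": [-4,1,0],"turn": 0,"jaw": 0.2},{"delta_pos": [-6.5,1.6,0],"turn": 0,"jaw": 0.2},{"delta_pos": [-8.3,2,0],"turn": 0,"jaw": 0.2},{"delta_pos": [-8.5,2,0],"turn": 0,"jaw": 0.2},{"delta_pos": [-8.5,2,0],"turn": 0,"jaw": 0.2}])

```text
clock: 23.23
tool_pos: [0.4829, -0.2009, 0.1741]
eef_rot: [0.708, 0.707, 0.0, -0.001]
contact_force: [0.4, 0.5, -0.2]
opening: 0.798
```

```bash
python3 w.py p .483,-.2025,.066,.022 .483,-.2025,.046,.029; python3 -c "
from h import *
go(.483,-.2025,.17,90); print(r.get_state()['q'].round(2))"
```

```text
t 23.28 at [ 482.9 -199.6  174.3] az 90.1 tilt -1.0 F [ 0.1  0.  -0.9] op 70.7 -> delta cm [-0.29  0.01  0.43] turn 0.1
[ 0.56  0.69 -0.41  1.94  0.47  0.6   1.41]
```

View pics/p.png

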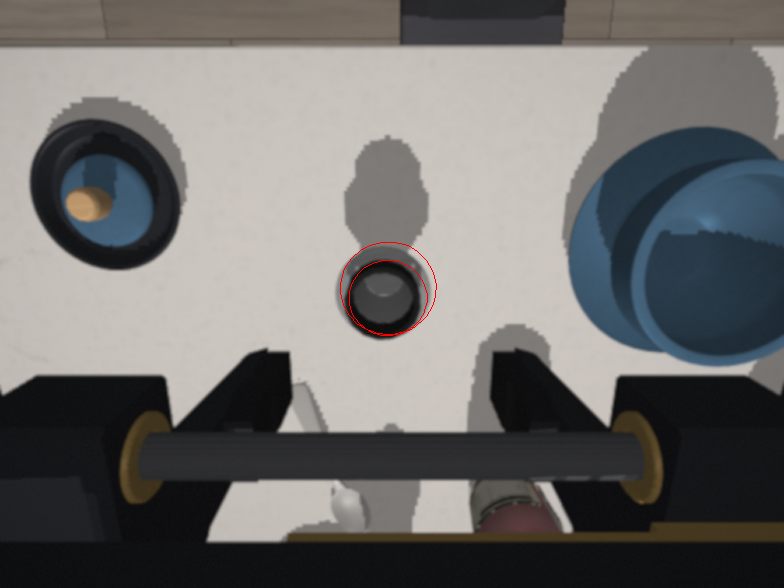

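Request:
send_rows(series=[{"delta_pos": [-0.6,0,1],"turn": 0,"jaw": 0.2},{"delta_pos": [-0.6,0,2],"turn": 0,"jaw": 0.2},{"delta_pos": [-0.6,0,3],"turn": 0,"jaw": 0.2},{"delta_pos": [-0.6,0,4],"turn": 0,"jaw": 0.2},{"delta_pos": [-0.6,0,4],"turn": 0,"jaw": 0.2},{"delta_pos": [-0.6,0,4],"turn": 0,"jaw": 0.2},{"delta_pos": [-0.6,0,4],"turn": 0,"jaw": 0.2}])

```text
clock: 23.87
tool_pos: [0.4832, -0.2069, 0.1346]
eef_rot: [0.707, 0.707, 0.0, -0.0]
contact_force: [-0.1, 0.0, 0.2]
opening: 0.804
```

```bash
python3 w.py q .483,-.2055,.066,.022 .483,-.2055,.046,.029; python3 -c "
from h import *
go(.483,-.2055,.17,90)"
```

```text
t 23.92 at [ 483.4 -207.   134.9] az 90.0 tilt -1.0 F [ 0.6  0.2 -0.7] op 70.5 -> delta cm [ 0.15 -0.03 -3.51] turn 0.0
```

View pics/q.png

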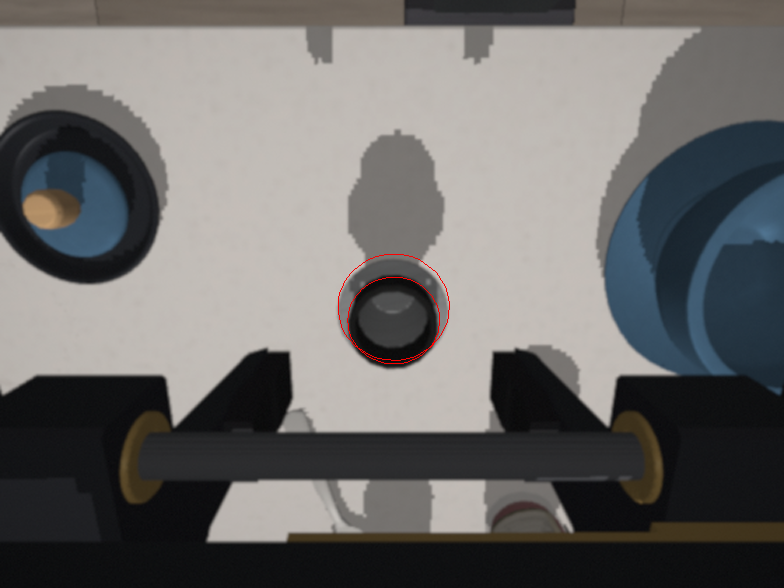

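Request:
send_rows(series=[{"delta_pos": [0.1,0,1],"turn": 0,"jaw": 0.2},{"delta_pos": [0.1,0,2.2],"turn": 0,"jaw": 0.2},{"delta_pos": [0.1,0,3.6],"turn": 0,"jaw": 0.2},{"delta_pos": [0.1,0,5],"turn": 0,"jaw": 0.25},{"delta_pos": [0.1,0,6.2],"turn": 0,"jaw": 0.25},{"delta_pos": [0.1,0,6.9],"turn": 0,"jaw": 0.25},{"delta_pos": [0.1,0,7],"turn": 0,"jaw": 0.25},{"delta_pos": [0.1,0,7],"turn": 0,"jaw": 0.25}])

```text
clock: 24.58
tool_pos: [0.483, -0.206, 0.0644]
eef_rot: [0.707, 0.707, -0.0, -0.0]
contact_force: [-0.0, -0.1, -0.1]
opening: 0.749
```

```bash
python3 -c "
from h import *
go(.4834,-.2055,.061,90)"
```

```text
t 24.58 at [ 483.  -206.    64.4] az 90.0 tilt -1.0 F [-0.  -0.1 -0.1] op 65.9 -> delta cm [0.05 0.04 0.34] turn 0.0
```

Request:
send_rows(series=[{"delta_pos": [0,0,0.2],"turn": 0,"jaw": 0.3},{"delta_pos": [0,0,0.2],"turn": 0,"jaw": 0.4},{"delta_pos": [0,0,0.2],"turn": 0,"jaw": 0.5},{"delta_pos": [0,0,0.2],"turn": 0,"jaw": 0.6},{"delta_pos": [0,0,0.2],"turn": 0,"jaw": 0.65},{"delta_pos": [0,0,0.2],"turn": 0,"jaw": 0.65},{"delta_pos": [0,0,0.2],"turn": 0,"jaw": 0.65}], force=12)

```text
clock: 25.17
tool_pos: [0.4834, -0.2062, 0.0631]
eef_rot: [0.707, 0.707, 0.0, 0.0]
contact_force: [-0.1, -0.5, 3.6]
opening: 0.487
```

```bash
python3 -c "
from h import *
go(.4834,-.2055,.061,90)"; python3 w.py s .4834,-.2055,.066,.022 .4834,-.2055,.046,.029
```

```text
t 25.17 at [ 483.4 -206.2   63.1] az 90.0 tilt -1.0 F [-0.1 -0.5  3.6] op 42.8 -> delta cm [0.07 0.   0.21] turn -0.0
```

View pics/s.png

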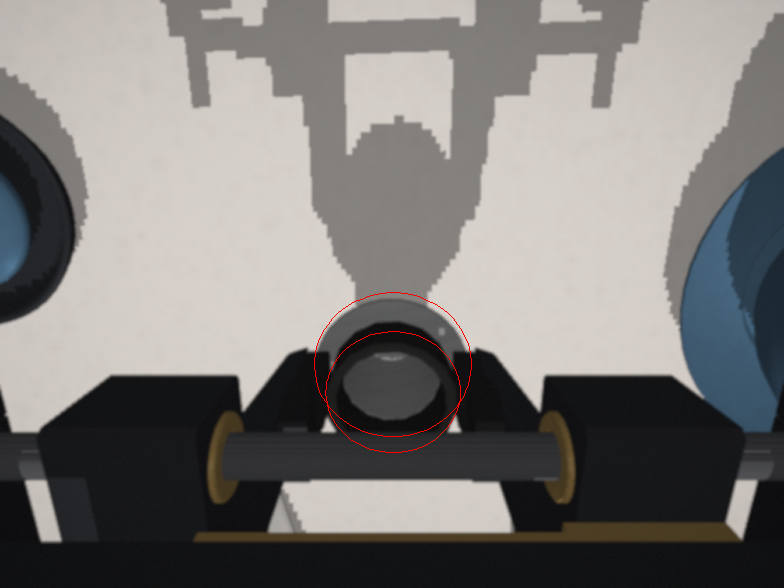

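Request:
send_rows(series=[{"delta_pos": [0,0,-0.4],"turn": 0,"jaw": 0.65},{"delta_pos": [0,0,-1.2],"turn": 0,"jaw": 0.65},{"delta_pos": [0,0,-2.5],"turn": 0,"jaw": 0.65},{"delta_pos": [0,0,-4.5],"turn": 0,"jaw": 0.65},{"delta_pos": [0,0,-7],"turn": 0,"jaw": 0.65},{"delta_pos": [0,0,-9.5],"turn": 0,"jaw": 0.65},{"delta_pos": [0,0,-11.8],"turn": 0,"jaw": 0.65},{"delta_pos": [0.5,0,-13],"turn": 0,"jaw": 0.65}])

```text
clock: 25.88
tool_pos: [0.4837, -0.2023, 0.1954]
eef_rot: [0.708, 0.706, 0.001, 0.002]
contact_force: [-0.5, 0.0, -0.6]
opening: 0.488
```

```bash
python3 -c "
from h import *
go(.414,.3775,.2,104.4)"; python3 w.py u
```

```text
t 25.88 at [ 483.7 -202.3  195.4] az 89.9 tilt -1.0 F [-0.5  0.  -0.6] op 43.0 -> delta cm [57.97 -7.08 -0.57] turn -14.5
```

View pics/u.png

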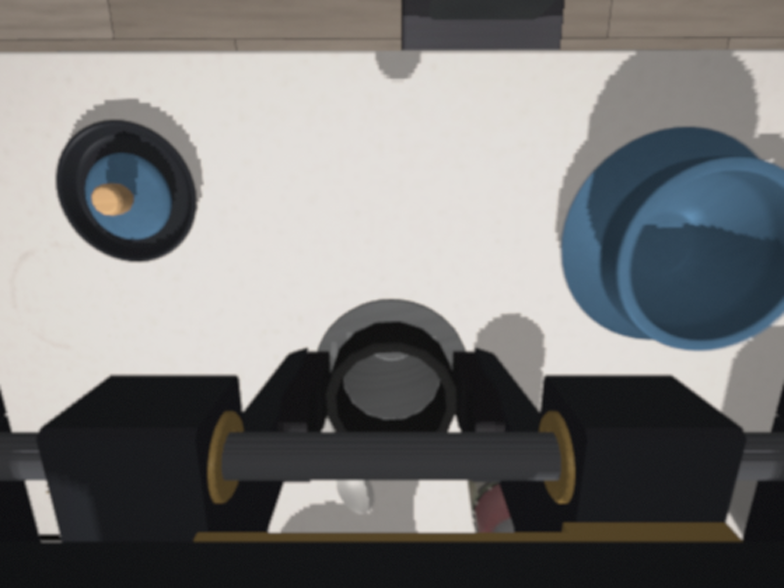

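Request:
send_rows(series=[{"delta_pos": [1.5,-0.2,-0.2],"turn": -0.5,"jaw": 0.65},{"delta_pos": [3.8,-0.5,-0.5],"turn": -1,"jaw": 0.65},{"delta_pos": [6.5,-0.8,-0.5],"turn": -1.5,"jaw": 0.65},{"delta_pos": [9.4,-1.1,-0.5],"turn": -2,"jaw": 0.65},{"delta_pos": [12.3,-1.5,-0.5],"turn": -3,"jaw": 0.65},{"delta_pos": [15.2,-1.9,-0.5],"turn": -4,"jaw": 0.65},{"delta_pos": [18.1,-2.2,-0.5],"turn": -4.5,"jaw": 0.65},{"delta_pos": [21,-2.6,-0.5],"turn": -5,"jaw": 0.65}])

```text
clock: 26.6
tool_pos: [0.4552, 0.0112, 0.1965]
eef_rot: [0.675, 0.738, -0.001, -0.001]
contact_force: [-0.2, 0.4, -0.2]
opening: 0.491
```

Request:
send_rows(series=[{"delta_pos": [2.9,-0.6,0],"turn": -0.5,"jaw": 0.65},{"delta_pos": [5.8,-1.2,0],"turn": -1,"jaw": 0.65},{"delta_pos": [8.7,-1.8,0],"turn": -1.5,"jaw": 0.65},{"delta_pos": [11.6,-2.4,0],"turn": -2,"jaw": 0.65},{"delta_pos": [14.5,-3,0],"turn": -3,"jaw": 0.65},{"delta_pos": [17.4,-3.6,0],"turn": -4,"jaw": 0.65},{"delta_pos": [20.3,-4.2,0],"turn": -4.5,"jaw": 0.65},{"delta_pos": [23,-4.7,0],"turn": -5,"jaw": 0.65}])

```text
clock: 27.27
tool_pos: [0.3874, 0.2356, 0.1965]
eef_rot: [0.642, 0.767, -0.001, -0.001]
contact_force: [0.0, 0.4, -0.2]
opening: 0.484
```

```bash
python3 -c "
from h import *
go(.414,.3775,.2,104.4)"
```

```text
t 27.27 at [387.4 235.6 196.5] az 100.2 tilt -1.0 F [ 0.   0.4 -0.2] op 42.6 -> delta cm [13.5   5.12 -0.38] turn -4.2
```

Request:
send_rows(series=[{"delta_pos": [1.8,0.8,0],"turn": -0.5,"jaw": 0.65},{"delta_pos": [4,1.8,0],"turn": -1.5,"jaw": 0.65},{"delta_pos": [6.3,2.8,0],"turn": -2.5,"jaw": 0.65},{"delta_pos": [8.5,3.8,0],"turn": -3.5,"jaw": 0.65},{"delta_pos": [10.4,4.6,0],"turn": -4.2,"jaw": 0.65},{"delta_pos": [11.6,5,0],"turn": -4.2,"jaw": 0.65},{"delta_pos": [12,5.1,0],"turn": -4.2,"jaw": 0.65},{"delta_pos": [12,5.1,0],"turn": -4.2,"jaw": 0.65}])

```text
clock: 27.93
tool_pos: [0.4177, 0.3618, 0.1964]
eef_rot: [0.613, 0.79, -0.001, -0.001]
contact_force: [-0.2, -0.5, -0.9]
opening: 0.492
```

```bash
python3 -c "
from h import *
go(.414,.3775,.2,104.4)"
```

```text
t 27.93 at [417.7 361.8 196.4] az 104.4 tilt -1.0 F [-0.2 -0.5 -0.9] op 43.3 -> delta cm [ 1.61  0.03 -0.36] turn -0.0
```

Request:
send_rows(series=[{"delta_pos": [0.6,0,0],"turn": 0,"jaw": 0.65},{"delta_pos": [1.2,0,0],"turn": 0,"jaw": 0.65},{"delta_pos": [1.6,0,0.5],"turn": 0,"jaw": 0.65},{"delta_pos": [1.6,0,1],"turn": 0,"jaw": 0.65},{"delta_pos": [1.6,0,1],"turn": 0,"jaw": 0.65},{"delta_pos": [1.6,0,1],"turn": 0,"jaw": 0.65},{"delta_pos": [1.6,0,1],"turn": 0,"jaw": 0.65}])

```text
clock: 28.52
tool_pos: [0.4159, 0.3759, 0.1876]
eef_rot: [0.615, 0.789, -0.0, 0.0]
contact_force: [-0.4, 0.2, 0.4]
opening: 0.484
```

```bash
python3 -c "
from h import *
go(.4138,.3777,.2,104.4)"; python3 w.py v .414,.3775,.108,.03 .4145,.3778,.1677,.029
python3 -c "
from h import *
im=vision.snapshot('scene'); cv2.imwrite('pics/v_s.png',cv2.resize(im[120:250,100:300],None,fx=3.5,fy=3.5))
im=vision.snapshot('top'); cv2.imwrite('pics/v_t.png',cv2.resize(im[190:290,110:260],None,fx=5,fy=5))"
```

```text
t 28.52 at [415.9 375.9 187.6] az 104.2 tilt -1.0 F [-0.4  0.2  0.4] op 42.6 -> delta cm [ 0.23 -0.16 -1.24] turn -0.2
```

View pics/v.png

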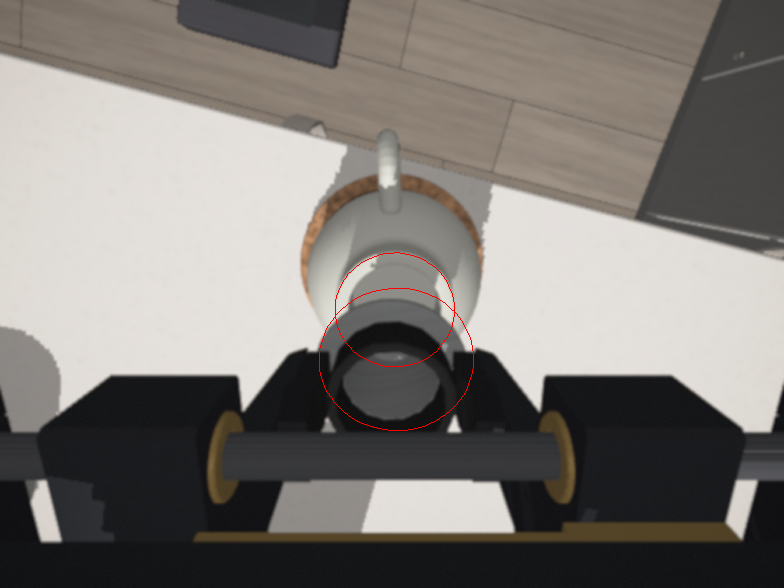

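View pics/v_s.png

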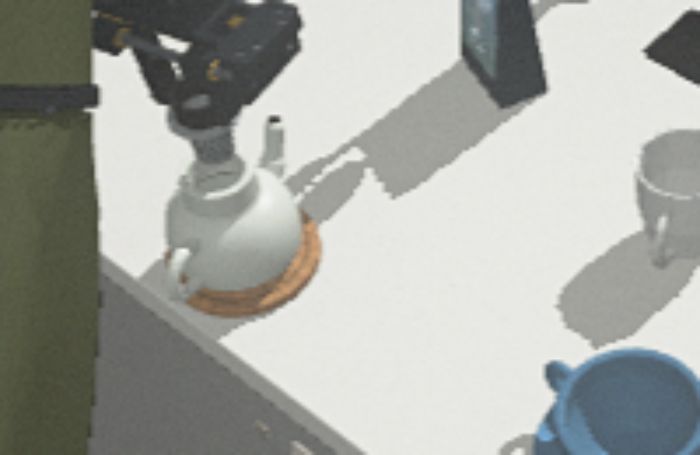

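Request:
send_rows(series=[{"delta_pos": [0.1,-0.1,0],"turn": 0,"jaw": 0.65},{"delta_pos": [0.2,-0.2,0],"turn": 0,"jaw": 0.65},{"delta_pos": [0.2,-0.2,0],"turn": 0,"jaw": 0.65},{"delta_pos": [0.2,-0.2,0],"turn": 0,"jaw": 0.65}])

```text
clock: 29.0
tool_pos: [0.4132, 0.378, 0.1878]
eef_rot: [0.614, 0.789, 0.0, -0.0]
contact_force: [0.5, -0.2, -0.6]
opening: 0.488
```

```bash
python3 -c "
from h import *
go(.4138,.3777,.2,104.4)"; python3 w.py x .414,.3778,.108,.03 .414,.3778,.1677,.029
```

```text
t 29.0 at [413.2 378.  187.8] az 104.2 tilt -1.0 F [ 0.5 -0.2 -0.6] op 42.9 -> delta cm [-0.04  0.05 -1.22] turn -0.2
```

View pics/x.png

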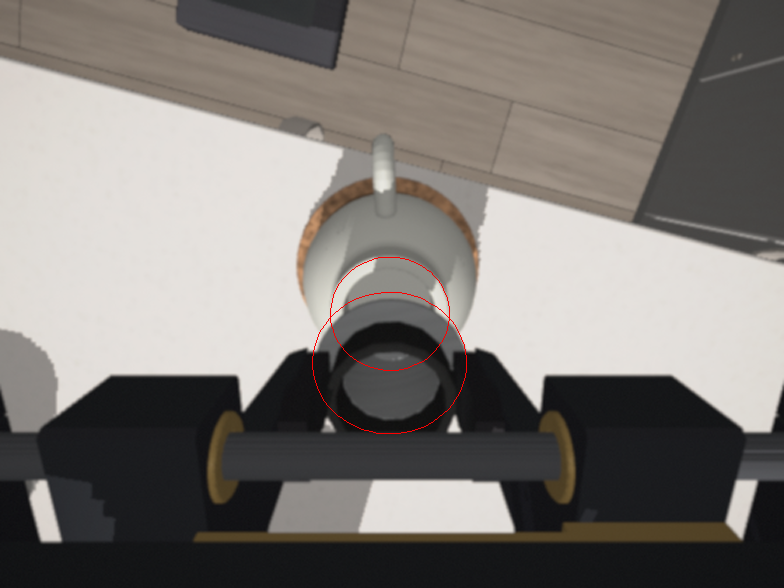

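Request:
send_rows(series=[{"delta_pos": [-0.05,-0.1,0.3],"turn": 0,"jaw": 0.65},{"delta_pos": [-0.05,-0.1,0.8],"turn": 0,"jaw": 0.65},{"delta_pos": [-0.05,-0.1,1.4],"turn": 0,"jaw": 0.65},{"delta_pos": [-0.05,-0.1,2],"turn": 0,"jaw": 0.65},{"delta_pos": [-0.05,-0.1,2.6],"turn": 0,"jaw": 0.65},{"delta_pos": [-0.05,-0.1,3.1],"turn": 0,"jaw": 0.65},{"delta_pos": [-0.05,-0.1,3.4],"turn": 0,"jaw": 0.65},{"delta_pos": [-0.05,-0.1,3.5],"turn": 0,"jaw": 0.65}])

```text
clock: 29.72
tool_pos: [0.4122, 0.3769, 0.1519]
eef_rot: [0.614, 0.789, -0.001, -0.0]
contact_force: [-0.1, -0.7, -0.5]
opening: 0.484
```

```bash
python3 -c "
from h import *
go(.4138,.3777,.13,104.4)"; python3 w.py y .414,.3778,.108,.03
```

```text
t 29.72 at [412.2 376.9 151.9] az 104.2 tilt -1.0 F [-0.1 -0.7 -0.5] op 42.6 -> delta cm [0.04 0.18 2.19] turn -0.2
```

View pics/y.png

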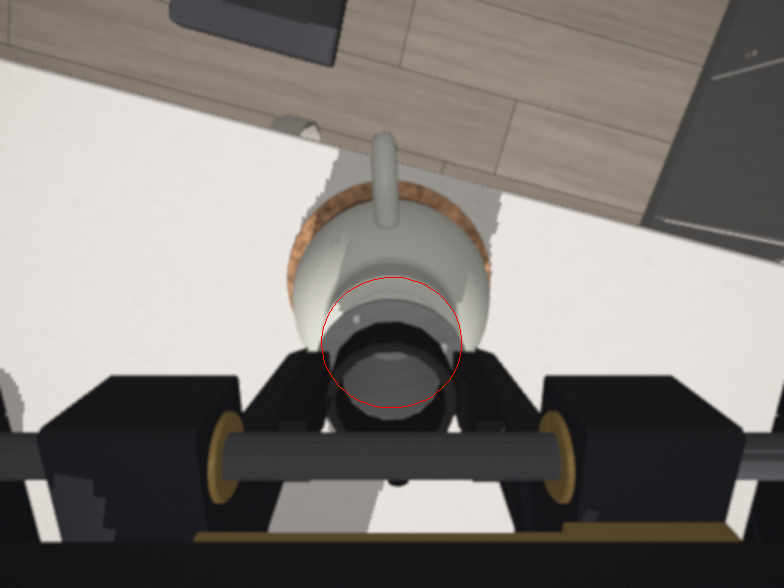

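Inside the neck without contact; continue down slowly.

Request:
send_rows(series=[{"delta_pos": [0.05,0.05,0.3],"turn": 0,"jaw": 0.65},{"delta_pos": [0.05,0.05,0.6],"turn": 0,"jaw": 0.65},{"delta_pos": [0.05,0.05,0.9],"turn": 0,"jaw": 0.65},{"delta_pos": [0.05,0.05,1.2],"turn": 0,"jaw": 0.65},{"delta_pos": [0.05,0.05,1.5],"turn": 0,"jaw": 0.65},{"delta_pos": [0.05,0.05,1.7],"turn": 0,"jaw": 0.65},{"delta_pos": [0.05,0.05,1.8],"turn": 0,"jaw": 0.65},{"delta_pos": [0.05,0.05,1.9],"turn": 0,"jaw": 0.65}])

```text
clock: 30.43
tool_pos: [0.4128, 0.3777, 0.1336]
eef_rot: [0.614, 0.789, -0.0, -0.0]
contact_force: [-1.0, -1.5, -0.8]
opening: 0.49
```

Request:
send_rows(series=[{"delta_pos": [0,0,0.1],"turn": 0,"jaw": 0.65},{"delta_pos": [0,0,0.2],"turn": 0,"jaw": 0.65},{"delta_pos": [0,0,0.3],"turn": 0,"jaw": 0.65},{"delta_pos": [0,0,0.3],"turn": 0,"jaw": 0.65}])

```text
clock: 30.77
tool_pos: [0.4128, 0.3777, 0.1306]
eef_rot: [0.614, 0.789, -0.0, -0.0]
contact_force: [0.7, -0.7, -0.5]
opening: 0.491
```

```bash
python3 -c "
from h import *
go(.4138,.3777,.13,104.4)"
```

```text
t 30.77 at [412.8 377.7 130.6] az 104.2 tilt -1.0 F [ 0.7 -0.7 -0.5] op 43.2 -> delta cm [-0.03  0.1   0.06] turn -0.2
```

Request:
send_rows(series=[{"delta_pos": [0,0,0.1],"turn": 0,"jaw": 0.65},{"delta_pos": [0,0,0.15],"turn": 0,"jaw": 0.65},{"delta_pos": [0,0,0.2],"turn": 0,"jaw": 0.65},{"delta_pos": [0,0,0.2],"turn": 0,"jaw": 0.65}])

```text
clock: 31.1
tool_pos: [0.4129, 0.3778, 0.1289]
eef_rot: [0.614, 0.789, 0.0, 0.0]
contact_force: [-0.3, -0.0, 0.2]
opening: 0.485
```

```bash
python3 -c "
from h import *
go(.4138,.3777,.13,104.4)"
```

```text
t 31.1 at [412.9 377.8 128.9] az 104.2 tilt -1.0 F [-0.3 -0.   0.2] op 42.7 -> delta cm [-0.03  0.09 -0.11] turn -0.2
```

Just about touching; a hair more.

Request:
send_rows(series=[{"delta_pos": [0,0,0.1],"turn": 0,"jaw": 0.65},{"delta_pos": [0,0,0.1],"turn": 0,"jaw": 0.65},{"delta_pos": [0,0,0.1],"turn": 0,"jaw": 0.65}])

```text
clock: 31.35
tool_pos: [0.413, 0.3779, 0.1285]
eef_rot: [0.614, 0.789, 0.0, 0.0]
contact_force: [-0.3, -1.4, 6.9]
opening: 0.486
```

```bash
python3 -c "
from h import *
go(.4138,.3777,.13,104.4)"; python3 w.py z .414,.3778,.108,.03
```

```text
t 31.35 at [413.  377.9 128.5] az 104.2 tilt -1.0 F [-0.3 -1.4  6.9] op 42.8 -> delta cm [-0.04  0.08 -0.15] turn -0.2
```

View pics/z.png

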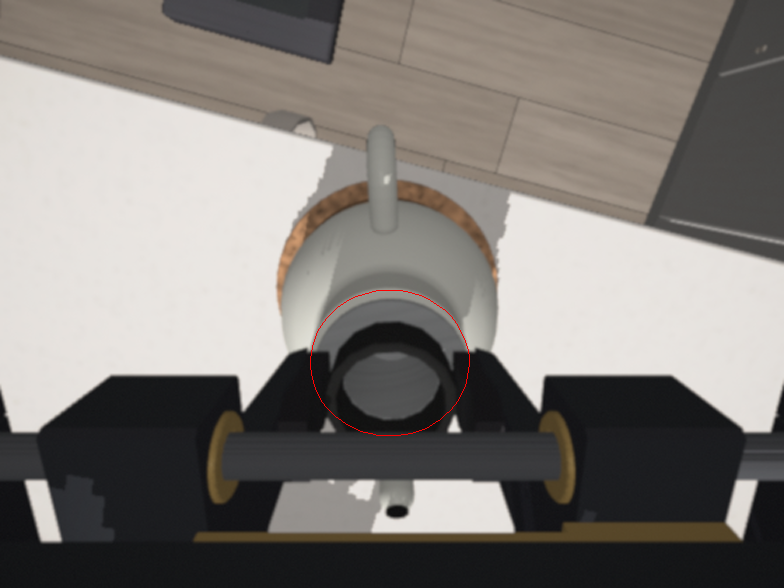

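Seated at the expected height (TCP 128.5 mm ≈ predicted 129), contact 7 N. Release and retreat.

Request:
send_rows(series=[{"delta_pos": [0,0,-0.1],"turn": 0,"jaw": 0.6},{"delta_pos": [0,0,-0.1],"turn": 0,"jaw": 0.5},{"delta_pos": [0,0,-0.1],"turn": 0,"jaw": 0.35},{"delta_pos": [0,0,-0.1],"turn": 0,"jaw": 0.2},{"delta_pos": [0,0,-0.6],"turn": 0,"jaw": 0.1},{"delta_pos": [0,0,-2],"turn": 0,"jaw": 0},{"delta_pos": [0,0,-4.5],"turn": 0,"jaw": 0},{"delta_pos": [0,0,-8],"turn": 0,"jaw": 0}])

```text
clock: 32.07
tool_pos: [0.4117, 0.3764, 0.2068]
eef_rot: [0.614, 0.789, -0.003, -0.0]
contact_force: [0.8, -0.3, -0.2]
opening: 0.934
```

Request:
send_rows(series=[{"delta_pos": [0,0,-2],"turn": 0,"jaw": 0},{"delta_pos": [0,0,-2],"turn": 0,"jaw": 0},{"delta_pos": [0,0,-2],"turn": 0,"jaw": 0},{"delta_pos": [0,0,-2],"turn": 0,"jaw": 0}])

```text
clock: 32.4
tool_pos: [0.4125, 0.3771, 0.2271]
eef_rot: [0.614, 0.789, -0.001, 0.0]
contact_force: [-0.5, -0.1, -0.4]
opening: 0.999
```

```bash
python3 w.py fa .414,.3778,.112,.029 .414,.3778,.132,.022 .414,.377,.01,.065; python3 -c "
from h import *
go(.4138,.3777,.13,104.4)
im=vision.snapshot('scene'); cv2.imwrite('pics/fa_s.png',cv2.resize(im[120:390,90:450],None,fx=2.2,fy=2.2))"
```

```text
t 32.45 at [412.3 376.9 226.6] az 104.2 tilt -1.0 F [-0.3 -0.5 -0.4] op 88.0 -> delta cm [0.05 0.18 9.66] turn -0.2
```

View pics/fa.png

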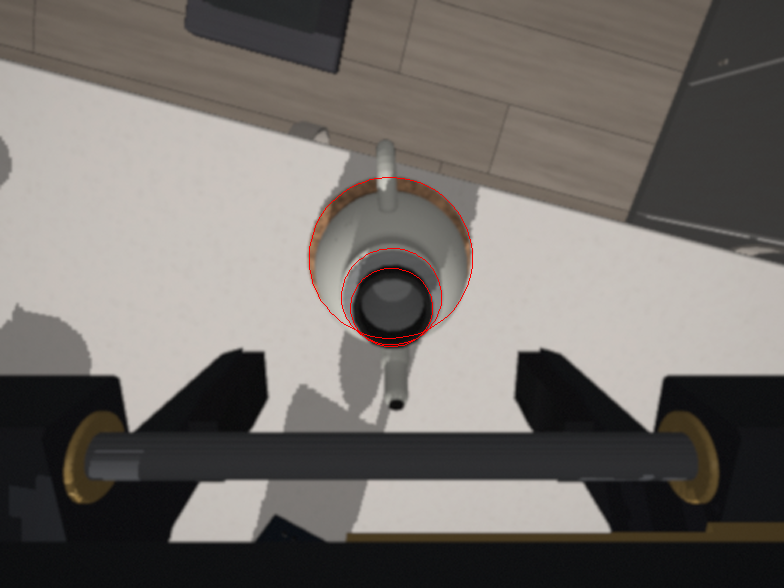

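View pics/fa_s.png

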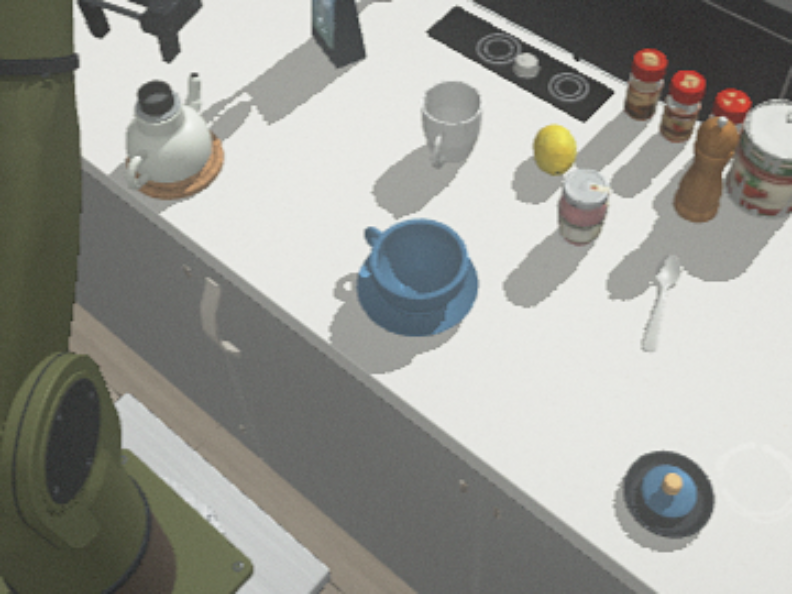

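```bash
python3 -c "
from h import *
print(order.finish_job())"
```

```text
the job is handed in; nothing more can be done
None
```

The tea set is laid out and the job is handed in at about 32.5 s of the 128 s allowed. No verdict was reported, so the results below are my own last checks.

| Piece | Place | Last check |
|---|---|---|
| Lid | Dish, knob up | Centred to within about 2 mm; first touch about 4 N |
| Pot | Trivet | Axes within about 2 mm; first touch about 15 N |
| Cup | Saucer's well | Let go 4.5 mm above its starting height, which matches the well floor; axis within a few mm; first touch about 8 N |
| Infuser | Pot's neck | Seated at a tool height of 128.5 mm against 129 mm expected; about 7 N; flange centred on the neck by the overlay |

In the final wrist and scene pictures every piece is upright, and the open gripper is well clear above the pot. I did not go near the jam jar or the white mug, and they look unmoved in the pictures, though I did not measure them.

One disagreement came up: the first estimates of the infuser's position differed by about 4 mm between views. A further picture taken at rest settled it before I gripped the infuser.

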